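# Sort the specimen pots and load the sample carousel

## Task

Sort the colour-capped specimen pots: set the blue-capped pot in the blue dish and the yellow-capped pot in the yellow dish, and load the red-capped pot into the red pocket of the sample carousel. Before loading, turn the carousel by its black bar knob so that the red pocket comes out from under the clear cover to the middle of the open front, and leave it there. Keep the pots upright, let go of them all, and leave the white-capped pot and the red tip rack where they stand.

Things in the scene. Friction and masses are not known exactly. Their poses are not given: they have to be found in the camera images.
- pot_red: specimen pot, loose, upright cylinder 40 mm in diameter and 55 mm tall, white body with a red screw cap (the top 14 mm), about 80 g; origin at the centre of its underside, z up
- pot_blue: specimen pot, loose, upright cylinder 40 mm in diameter and 55 mm tall, white body with a blue screw cap (the top 14 mm), about 80 g; origin at the centre of its underside, z up
- pot_yellow: specimen pot, loose, upright cylinder 40 mm in diameter and 55 mm tall, white body with a yellow screw cap (the top 14 mm), about 80 g; origin at the centre of its underside, z up
- pot_white: specimen pot, loose, upright cylinder 40 mm in diameter and 55 mm tall, white body with a white screw cap (the top 14 mm), about 80 g; origin at the centre of its underside, z up; not part of the job, stands in the same row as the others (row along y, pots at least 70 mm apart centre to centre)
- dish_blue: round blue dish fixed to the bench, 76 mm across, inside 66 mm across, rim 14 mm high, inner floor 5 mm above the bench; origin at the centre of its underside, on the bench
- dish_yellow: round yellow dish fixed to the bench, 76 mm across, inside 66 mm across, rim 14 mm high, inner floor 5 mm above the bench; origin at the centre of its underside, on the bench
- carousel_base: White carousel base fixed to the bench, 270 mm across; origin on the bench on the vertical turning axis; its -x points to the middle of the open front (towards the robot). A clear flat cover, 76 to 80 mm above the bench, spans the rear: from 31 mm in front of the axis to the back wall 142 mm behind it, 136 mm to either side, on side walls; the rest is open from above.
- carousel (a joint): Rotor angle, rad, anticlockwise from above; 0: red pocket in the middle of the open front. Starts at 1.05 to 1.5: turn clockwise by that. 0.12 N m friction; stays where left; stops at +-2.2. Turned by a black bar knob on the axis, fixed to the rotor, above the cover: 50 mm long, 12 mm thick (pinch across), 84 to 116 mm above the bench; at 0 its length lies along the base's y.
- red_pocket (a point): centre of the inner floor of the rotor's red pocket, 85 mm from the turning axis, 28 mm above the bench. The pocket is a red cup 60 mm across inside, 68 mm outside, rim 12 mm above this point. Three like pockets (grey, black, green) follow every 90 degrees and stay empty
- tip_rack: red pipette-tip rack with a white top, loose, 85 x 120 mm and 54 mm tall, beyond the dishes; not part of the job; origin at the centre of its underside
There are look-alikes about, which are no part of the job. What is shaped like the pot_red but green is not meant.

How it is judged:
By the outcome, as a careful person would: the job done as asked, in the order asked, and still so for the second after the job is handed in, with the robot touching nothing.
It also fails if it takes over 88 s, if anything falls off the work surface, if the arm or the gripper's body presses on something with over 40 N, if the wrist force passes 120 N, or if a joint passes its speed limit or range.

## Robot

A 6-joint arm with a two-finger parallel gripper is mounted at the origin on the work surface. World frame = base frame: x ahead of the robot, y to its left, z up, the work surface at z = 0. Lengths are in mm, angles in rad, forces in N, time in s.
With the tool pointing down it reaches from about 325 to 900 mm from the base axis. Payload 3.5 kg.
Tool frame: the origin (TCP) lies on the centre line of the jaws, within the pads' length; the fingertips stand 8 mm ahead of it and the grasp point (between the pads) lies 11 mm behind it; z points along the fingers, y is the direction in which the jaws open and shut (so a half turn about z gives the same grasp; the last joint's range is limited). The gripper opens to 85 mm and grips with 20 to 120 N. Pads are 22 mm wide; open, the fingers measure 114 mm over their backs; the gripper's body (76 mm by 85 mm) begins 54 mm behind the grasp point. The pads swing forward as they close: fully open they stand 13 mm farther back than shut.
Start: joints at [1.117, 0.276, -0.026, 1.268, 0, 1.467], TCP at [214.787, 586.931, 208.913] pointing down, gripper open.
Joint ranges: [-3.12, 3.12], [-0.85, 1.88], [-1.08, 1.24], [-1.95, 2.15], [-1.57, 1.53], [-3.14, 3.14]. Speed limits (rad/s): [2.57, 2.57, 3.14, 3.14, 3.14, 3.14].

## Interface

Orientations are given as a unit quaternion [x, y, z, w].
In Python, from workcell import ctrl gives the robot as it stands.
- The arm moves only by the shell command python3 -m handwheel 'ROWS' [OPENING]. ROWS is a JSON object of lists of equal length, an entry for each row: "linear": the shift along the tool's x, y, z in m, a list of three; "dr": the turn, a rotation vector about the tool's x, y, z in degrees, a list of three. In form: {"linear": [[dx, dy, dz], ...], "dr": [[ax, ay, az], ...]}. A call has 1 to 20 rows; each row is the pose to reach, as a shift and turn from the pose commanded when the call began, along the tool's axes at that moment; what a row does not reach only later rows make up. A row lasts 1/12 s, in which the tool goes at most 41.7 mm and 7.16 degrees, less where a joint would pass 70% of its speed; a pose out of reach is approached as far as the arm can. A call with a gripper value outside its range is refused whole. OPENING is the finger opening in m, from 0 to 0.0854, set as the call begins (- or left out, the last holds). The fingers move at their own pace and stop on an object; the grip force is fixed at half the most. Time passes only in rows, so rows that repeat a pose let the fingers close. It gives the time, the measured TCP pose, the force and the opening at its end, in the units of the state.
- ctrl.state(): the state, without advancing time (a new reading comes with each control period).
- ctrl.capture(name): name is "scene" or "top" or "wrist"; returns a dict with "pixels" (420x560x3 uint8, red, green, blue), "vertical_fov" (degrees; the focal length in pixels is half the picture's height over the tangent of half this angle, whatever the lens; pixels are square), "cx", "cy" (the principal point, pixels), "R" (3x3) and "t" (3): a world point X has camera coordinates R X + t. Camera axes: x right, y down, z forward; pixel columns grow to the right and rows downward; lengths in mm; the calibration is good to about 2 mm. The wrist camera is an equidistant fisheye: a pixel r from the principal point sees the ray r / f radians off the axis. A picture is of the moment at which its call begins. There is no depth.
- ctrl.sign_off(): hands the job in, once; it reports no verdict.
Trained networks look in a picture, given as the dict that the camera call returned (one of the last four; its "shot" number tells which), for a name from the list of things; names that differ only in an ending like _2 or _b are one class to them, and where a whole thing is asked for, a point or a joint stands for the part that bears it (a point fixed in the world has none). Each returns a list of dicts, best first, with "p" (0 to 1); they miss things now and then, are a little off and sometimes report something else, mostly with a low value. They report only what shows in the picture. A call takes as long as a camera call. They do not tell look-alikes from the thing itself.
- ctrl.search_frame(name, picture): "position" ([row, column] in pixels, amid what is visible of it).
- ctrl.pinpoint(name, picture): "position" ([row, column] in pixels: a listed point, or the origin of a listed thing).
The state is a dict: "time_s": time; "qpos": joint angles; "qvel": joint speeds; "joint_torque": joint torques, N m; "position": TCP position; "tool_rot": TCP orientation; "force": force on the tool from outside, world axes, zero at the start; "moment": the same for the moment, N m; "finger_gap": finger opening in mm.
Only numpy, scipy, OpenCV 4.12 (cv2) and the standard library are available. Lean on these libraries where they do the work, as an engineer would, in place of code of your own. Each camera call takes 0.05 s, during which the arm holds its last target.

## Working session

There is one attempt and no reset: what is moved stays moved. The work goes in short steps, Python scripts to look and compute and a shell command to move; the robot and the scene stay as the last step left them, time stands still between calls to the robot, and variables do not carry over. Pictures are saved under pics/ and viewed, and the job is handed in when it is done.

```bash
ls; mkdir -p pics; cat > h.py <<'E'
import numpy as np, cv2
from workcell import ctrl
def save(p,n,scale=1,crop=None):
    im=np.array(p["pixels"])[:,:,::-1]
    if crop: r0,r1,c0,c1=crop; im=im[r0:r1,c0:c1]
    if scale!=1: im=cv2.resize(im,None,fx=scale,fy=scale,interpolation=cv2.INTER_CUBIC)
    cv2.imwrite("pics/"+n,im)
def ray(p,rc,fish=False):
    H=np.array(p["pixels"]).shape[0]
    f=H/2/np.tan(np.radians(p["vertical_fov"])/2)
    x=(rc[1]-p["cx"]);y=(rc[0]-p["cy"])
    if fish:
        r=np.hypot(x,y);th=r/f
        d=np.array([x/r*np.sin(th),y/r*np.sin(th),np.cos(th)]) if r>1e-9 else np.array([0,0,1.])
    else: d=np.array([x/f,y/f,1.])
    R=np.array(p["R"]);t=np.array(p["t"])
    o=-R.T@t; d=R.T@d
    return o,d/np.linalg.norm(d)
def atz(p,rc,z,fish=False):
    o,d=ray(p,rc,fish); return o+d*(z-o[2])/d[2]
def tri(rays):
    A=np.zeros((3,3));b=np.zeros(3)
    for o,d in rays:
        P=np.eye(3)-np.outer(d,d);A+=P;b+=P@o
    X=np.linalg.solve(A,b)
    return X,[np.linalg.norm((np.eye(3)-np.outer(d,d))@(X-o)) for o,d in rays]
def proj(p,X,fish=False):
    H=np.array(p["pixels"]).shape[0]
    f=H/2/np.tan(np.radians(p["vertical_fov"])/2)
    c=np.array(p["R"])@np.array(X)+np.array(p["t"])
    if fish:
        r=np.hypot(c[0],c[1]);th=np.arctan2(r,c[2]);return p["cy"]+f*th*c[1]/r,p["cx"]+f*th*c[0]/r
    return p["cy"]+f*c[1]/c[2],p["cx"]+f*c[0]/c[2]
E
python3 - <<'E'
from h import *
s=ctrl.state(); print({k:np.round(v,3).tolist() for k,v in s.items()})
names=["pot_red","pot_blue","pot_yellow","pot_white","dish_blue","dish_yellow","carousel_base","carousel","red_pocket","tip_rack"]
for c in ["scene","top","wrist"]:
    p=ctrl.capture(c); save(p,c+"0.png"); print(c,p["vertical_fov"],p["cx"],p["cy"],np.round(p["R"],3).tolist(),np.round(p["t"],1))
    if c!="wrist":
      for n in names:
        try: print(n,[(np.round(d["position"],1).tolist(),round(d["p"],2)) for d in ctrl.pinpoint(n,p)][:4])
        except Exception as e: print(n,e)
print(ctrl.state()["time_s"])
E
```

```text
pics
{'time_s': 0.0, 'qpos': [1.117, 0.277, -0.028, 1.268, 0.0, 1.467], 'qvel': [-0.001, -0.0, 0.0, 0.0, -0.001, -0.001], 'joint_torque': [0.001, -44.551, 29.52, 0.016, -0.0, -0.0], 'position': [214.416, 586.172, 207.734], 'tool_rot': [0.174, 0.985, -0.001, -0.0], 'force': [0.424, -0.476, 0.67], 'moment': [0.036, 0.032, -0.025], 'finger_gap': 85.366}
scene 51.770823023157945 287.6156286362569 205.89904842689992 [[0.684, 0.729, 0.003], [0.448, -0.418, -0.79], [-0.575, 0.542, -0.613]] [-406.5 -238.2 1397.9]
pot_red [([229.7, 175.3], 0.87), ([258.8, 160.4], 0.81)]
pot_blue [([245.8, 134.2], 0.73)]
pot_yellow [([193.6, 259.9], 0.65)]
pot_white [([208.8, 221.0], 0.91)]
dish_blue [([237.5, 280.5], 0.66)]
dish_yellow [([273.0, 207.2], 0.66)]
carousel_base [([173.1, 351.8], 0.64)]
carousel it knows: carousel_base, dish_blue, dish_yellow, pot_blue, pot_red, pot_white, pot_yellow, red_pocket, tip_rack
red_pocket [([178.4, 331.6], 0.86)]
tip_rack [([287.4, 305.9], 0.63)]
top 53.768892518352565 276.3152900479151 212.69194926747932 [[-0.011, -1.0, 0.012], [-0.995, 0.01, -0.103], [0.103, -0.013, -0.995]] [-34.2 604.7 998.7]
pot_red [([250.4, 378.1], 0.56)]
pot_blue [([280.1, 389.7], 0.86)]
pot_yellow [([263.5, 258.5], 0.79)]
pot_white [([270.8, 304.1], 0.66)]
dish_blue [([202.1, 282.9], 0.57), ([206.6, 357.6], 0.32)]
dish_yellow []
carousel_base [([220.6, 160.4], 0.85)]
carousel it knows: carousel_base, dish_blue, dish_yellow, pot_blue, pot_red, pot_white, pot_yellow, red_pocket, tip_rack
red_pocket [([224.7, 190.5], 0.8), ([269.5, 344.6], 0.24)]
tip_rack [([144.7, 306.5], 0.92)]
wrist 65.70646984690485 281.4000202750865 206.5219098745746 [[0.346, 0.938, 0.0], [0.902, -0.333, 0.274], [0.257, -0.095, -0.962]] [-624.5  -35.1  378.8]
1.05
```

View pics/scene0.png

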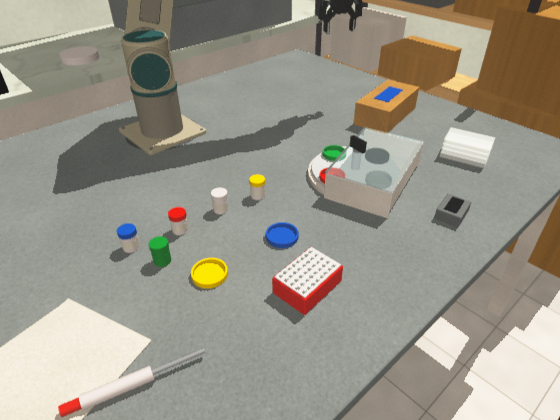

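View pics/top0.png

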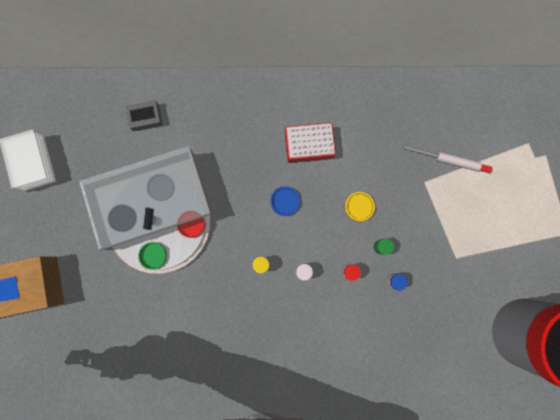

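View pics/wrist0.png

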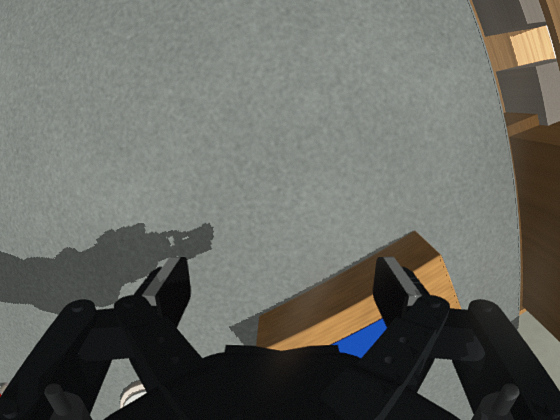

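The scene picture shows the row of pots: blue (232,127), red (215,177), white (195,220) and yellow (181,257). The look-alike is the green-capped green pot at (250,160). The blue dish is at (235,282), the yellow dish at (272,209) and the rack at (278,308). The carousel is at about (170,370), with its red pocket half under the cover at (176,331). In the top view the red cap is at (272,352), the green pot at (247,386) and the red pocket at (223,191).

Candidates for pot_red:
- Red-capped pot, scene (215,177).
- Green pot, scene (250,160). Rejected: it is green.
- Red pocket, scene (176,331). Rejected: it is a cup.
- Red rack, scene (278,308). Rejected.
- Screwdriver end, scene (405,70). Rejected.

Next come the measurements and one close crop.

```bash
cat >> h.py <<'E'
from scipy.optimize import least_squares
def blob(p,color,near,rad=25):
    im=np.array(p["pixels"]).astype(np.uint8); hsv=cv2.cvtColor(im,cv2.COLOR_RGB2HSV)
    h,s,v=[hsv[:,:,i].astype(int) for i in range(3)]
    H={"red":(h<8)|(h>172),"blue":(h>105)&(h<128),"yellow":(h>20)&(h<33),"green":(h>45)&(h<85)}[color]
    m=(H&(s>120)&(v>60)).astype(np.uint8)
    n,l,st,ce=cv2.connectedComponentsWithStats(m)
    best=None
    for i in range(1,n):
        d=np.hypot(ce[i][1]-near[0],ce[i][0]-near[1])
        if d<rad and (best is None or st[i][4]>best[0]): best=(st[i][4],(ce[i][1],ce[i][0]),st[i][:4].tolist(),i)
    return best[0],best[1],best[2],(l==best[3])
def hullcent(p,x,y,z0,z1,r,fish=False):
    a=np.linspace(0,2*np.pi,48,endpoint=False)
    P=[proj(p,(x+r*np.cos(t),y+r*np.sin(t),z),fish) for z in (z0,z1) for t in a]
    P=np.array(P,np.float32)[:,::-1]
    h=cv2.convexHull(P.reshape(-1,1,2)); M=cv2.moments(h)
    return np.array([M["m01"]/M["m00"],M["m10"]/M["m00"]]),M["m00"]
def fitcap(obs,hcap,r,x0):
    # obs: list (p,cent,fish); unknown x,y,ztop
    f=lambda q:np.concatenate([hullcent(p,q[0],q[1],q[2]-hcap,q[2],r,fi)[0]-np.array(c) for p,c,fi in obs])
    s=least_squares(f,x0,diff_step=1e-4); return s.x,np.round(s.fun,2)
E
python3 - <<'E'
from h import *
import pickle
S=ctrl.capture("scene");T=ctrl.capture("top")
pickle.dump((S,T),open("st.pkl","wb"))
save(S,"crop_pots.png",4,(165,290,100,290))
save(T,"crop_top.png",3,(130,300,70,300))
print("camS",-np.array(S["R"]).T@S["t"],"camT",-np.array(T["R"]).T@T["t"])
for n,c,ns,nt in [("red","red",(215,177),(272,352)),("blue","blue",(232,127),(282,399)),("yellow","yellow",(181,257),(265,261)),("dish_b","blue",(235,282),(201,286)),("dish_y","yellow",(272,209),(207,360))]:
    a=blob(S,c,ns);b=blob(T,c,nt)
    hc,r=(14,20) if "dish" not in n else (14,38)
    x0=atz(T,b[1],50 if hc==14 else 14)
    q,e=fitcap([(S,a[1],False),(T,b[1],False)],hc,r,x0)
    print(n,a[:3],b[:3],np.round(q,1),e)
for n,s,t in [("pot_white",(208.8,221.0),(270.8,304.1)),("carousel_base",(173.1,351.8),(220.6,160.4)),("red_pocket",(178.4,331.6),(224.7,190.5)),("tip_rack",(287.4,305.9),(144.7,306.5)),("pot_red",(229.7,175.3),None)]:
    print(n,"S0",np.round(atz(S,s,0),1),"" if t is None else (np.round(atz(T,t,0),1),np.round(tri([ray(S,s),ray(T,t)])[0],1)))
E
```

```text
camS [1189.20210719 -560.22058089  669.41879523] camT [ 498.55796662  -27.32558134 1055.90607318]
red (np.int32(225), (np.float64(213.8488888888889), np.float64(176.72)), [168, 207, 18, 15]) (np.int32(223), (np.float64(272.31390134529147), np.float64(352.0134529147982)), [344, 265, 17, 16]) [ 457.1 -219.3   58.2] [-0.03 -0.65 -0.36 -0.59]
blue (np.int32(244), (np.float64(230.75409836065575), np.float64(126.24180327868852)), [117, 223, 20, 16]) (np.int32(220), (np.float64(281.6909090909091), np.float64(398.66818181818184)), [391, 274, 17, 17]) [ 433.5 -330.7   58.6] [-0.07 -0.72 -0.38 -0.72]
yellow (np.int32(178), (np.float64(180.38202247191012), np.float64(256.75280898876406)), [249, 174, 16, 14]) (np.int32(216), (np.float64(264.4259259259259), np.float64(260.5740740740741)), [253, 257, 16, 16]) [478.4  -0.   58.5] [ 0.04 -0.56 -0.33 -0.44]
dish_b (np.int32(675), (np.float64(234.74962962962962), np.float64(281.7051851851852)), [266, 223, 33, 25]) (np.int32(677), (np.float64(200.6440177252585), np.float64(284.84490398818315)), [271, 186, 29, 30]) [638.  -61.4  17.1] [ 0.06 -0.6  -0.42 -0.52]
dish_y (np.int32(931), (np.float64(272.7239527389903), np.float64(208.95703544575724)), [191, 258, 37, 31]) (np.int32(718), (np.float64(206.25766016713092), np.float64(359.56545961002786)), [345, 192, 30, 30]) [ 622.  -251.2   16.9] [ 0.   -0.63 -0.43 -0.65]
pot_white S0 [455.8 -98.4   0. ] (array([ 459.1, -109.5,    0. ]), array([ 461.4, -106.1,    7.3]))
carousel_base S0 [573.8 265.6   0. ] (array([590.1, 254.9,   0. ]), array([587.7, 249.8,  14.2]))
red_pocket S0 [553.1 204.6   0. ] (array([578.9, 178.3,   0. ]), array([577.5, 173.9,  26.1]))
tip_rack S0 [ 783.1 -126.     0. ] (array([ 785.1, -121.6,    0. ]), array([ 783.8, -123.4,   -1. ]))
pot_red S0 [ 447.1 -224.5    0. ]
```

View pics/crop_pots.png

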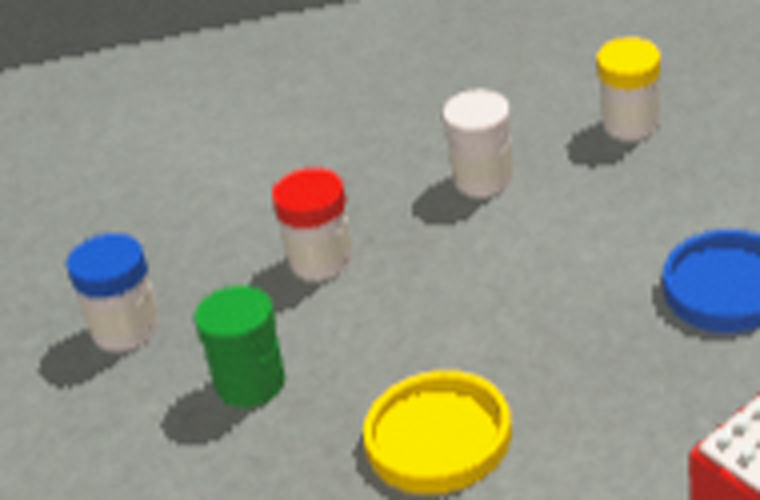

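View pics/crop_top.png

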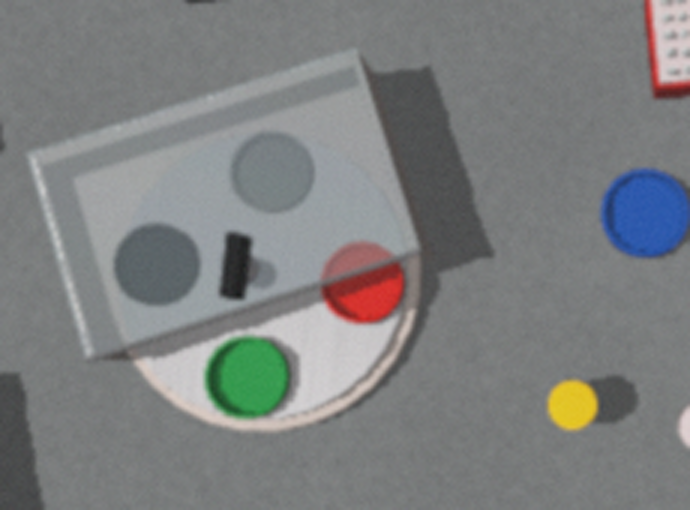

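The close crop confirms it: the red-capped white pot sits at crop (195,310), which is scene (214,177). The green pot beside it is the look-alike. In the top crop the red pocket is half under the cover at (284,365), with green at (377,249), grey at (172,273), black at (264,157) and the knob at (266,236).

Next I work out the carousel pose.

```bash
python3 - <<'E'
from h import *
import pickle
S,T=pickle.load(open("st.pkl","rb"))
f=lambda r,c:(130+r/3-.33,70+c/3-.33)
pk={k:atz(T,f(*v),40)[:2] for k,v in dict(red=(284,365),green=(377,249),gray=(172,273),black=(264,157)).items()}
for k,v in pk.items(): print(k,np.round(v,1))
c=sum(pk.values())/4; print("axis",c)
d={k:np.round([np.linalg.norm(v-c),np.degrees(np.arctan2(*(v-c)[::-1]))],1) for k,v in pk.items()}; print(d)
e1=atz(T,f(250,418),80);e2=atz(T,f(356,92),80);print("front edge",e1,e2)
dv=(e2-e1)[:2];
kn=atz(T,f(266,236),116)[:2];print("knob top ctr",kn)
ka=atz(T,f(234,237),116)[:2];kb=atz(T,f(298,233),116)[:2];print("knob axis",ka,kb,np.degrees(np.arctan2(*(kb-ka)[::-1])))
g=blob(S,"green",(153,333),20);print(g[:3])
W=ctrl.state();
p=ctrl.capture("wrist")
from scipy.spatial.transform import Rotation as R
s=ctrl.state();Rt=R.from_quat(s["tool_rot"]).as_matrix()
cw=-np.array(p["R"]).T@p["t"]
print("cam in tool",Rt.T@(cw-s["position"]),"axis",Rt.T@np.array(p["R"])[2], "xaxis",Rt.T@np.array(p["R"])[0])
cv2.imwrite("pics/knobcrop.png",cv2.resize(np.array(T["pixels"])[140:280,75:225,::-1],None,fx=5,fy=5,interpolation=cv2.INTER_CUBIC)[:600])
E
```

```text
red [576.7 168.4]
green [502.1 261.5]
gray [670. 245.]
black [594.8 338.2]
axis [585.89227837 253.28391091]
{'red': array([ 85.4, -96.2]), 'green': array([ 84.2, 174.4]), 'gray': array([84.5, -5.6]), 'black': array([85.4, 84. ])}
front edge [600.05566248 119.32795799  80.        ] [519.52850466 372.25657129  80.        ]
knob top ctr [585.47747455 251.29972776]
knob axis [609.84839293 251.04855928] [561.25099851 253.05341345] 177.6376391352563
(np.int32(228), (np.float64(151.80263157894737), np.float64(331.9298245614035)), [323, 145, 21, 16])
cam in tool [  68.63780112   -0.49465359 -165.21103358] axis [-2.74293520e-01 -3.38138179e-04  9.61645959e-01] xaxis [-2.40662085e-03  9.99997048e-01 -3.34825224e-04]
```

View pics/knobcrop.png

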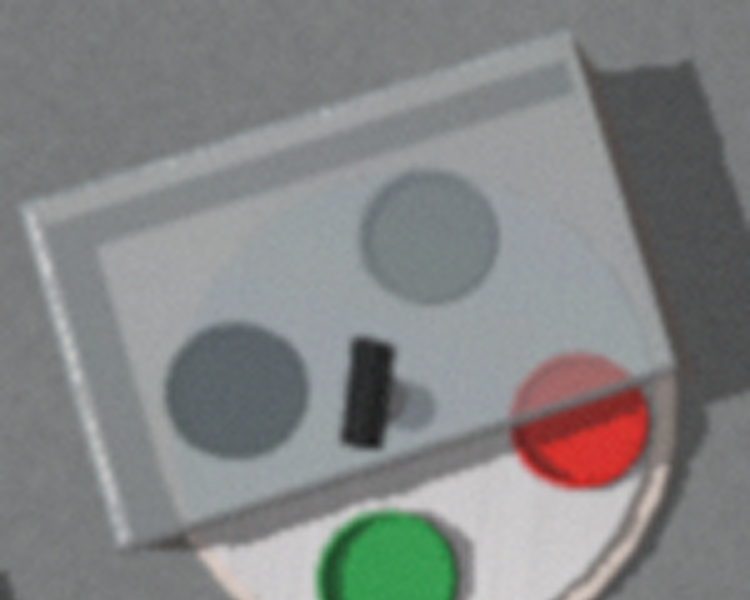

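```bash
python3 - <<'E'
from h import *
import pickle
S,T=pickle.load(open("st.pkl","rb"))
f=lambda r,c:(140+r/5-.4,75+c/5-.4)
Q=[atz(T,f(*v),80)[:2] for v in [(208,22),(35,572),(372,674),(548,125)]]
def err(q):
    c,s=np.cos(q[2]),np.sin(q[2]);o=[]
    for P,(x,y) in zip(Q,[(142,136),(142,-136),(-31,-136),(-31,136)]): o+=[q[0]+c*x-s*y-P[0],q[1]+s*x+c*y-P[1]]
    return o
r=least_squares(err,[586,253,.3]);print(r.x,np.degrees(r.x[2]),np.round(r.fun,1),np.round(Q,1).tolist())
E
python3 -m handwheel '{"linear":[[-0.015,-0.006,-0.001],[-0.05,-0.02,-0.003],[-0.09,-0.037,-0.006],[-0.13,-0.053,-0.009],[-0.17,-0.069,-0.011],[-0.21,-0.085,-0.014],[-0.25,-0.102,-0.017],[-0.29,-0.118,-0.019],[-0.33,-0.134,-0.022],[-0.37,-0.15,-0.025],[-0.405,-0.164,-0.027],[-0.435,-0.177,-0.029],[-0.455,-0.185,-0.03],[-0.463,-0.188,-0.031],[-0.463,-0.188,-0.031],[-0.463,-0.188,-0.031]],"dr":[[0,0,-0.5],[0,0,-1.5],[0,0,-2.8],[0,0,-4],[0,0,-5.2],[0,0,-6.4],[0,0,-7.7],[0,0,-8.9],[0,0,-10.1],[0,0,-11.3],[0,0,-12.4],[0,0,-13.3],[0,0,-14],[0,0,-14.2],[0,0,-14.2],[0,0,-14.2]]}' 0.06
python3 - <<'E'
from h import *
p=ctrl.capture("wrist"); save(p,"wrist1.png"); np.save("w1.npy",p,allow_pickle=True)
for n in ["red_pocket","carousel_base"]: print(n,[(np.round(d["position"],1).tolist(),round(d["p"],2),np.round(atz(p,d["position"],28 if "red" in n else 0,True),1).tolist()) for d in ctrl.pinpoint(n,p)])
E
```

```text
[5.85850395e+02 2.55355596e+02 3.06127732e-01] 17.5398270458061 [ 1.3 -0.   1.3  0.3 -0.4 -2.  -2.2  1.8] [[679.0, 427.8], [760.9, 168.2], [597.7, 118.4], [517.5, 373.9]]
time_s: 2.53
position: [584.5, 251.5, 239.7]
tool_rot: [0.052, 0.999, 0.0, -0.001]
force: [-0.1, 0.2, -0.6]
finger_gap: 60.0
red_pocket [([175.1, 213.6], 0.89, [575.3, 170.4, 28.0])]
carousel_base [([173.0, 288.4], 0.97, [587.8, 259.4, 0.0])]
```

View pics/wrist1.png

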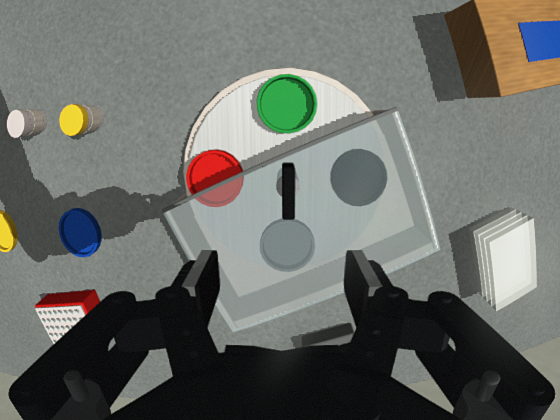

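The wrist picture shows the knob upright in the image at (191,288), so the jaws are already parallel to it. The red pocket is at (178,214), half under the cover, and green is at (103,287), grey at (243,287) and black at (176,359). Next I fit the knob box.

```bash
cat >> h.py <<'E'
def knobblob(p,r0,r1,c0,c1,th=45):
    im=np.array(p["pixels"]).max(axis=2); m=np.zeros(im.shape,np.uint8); m[r0:r1,c0:c1]=(im[r0:r1,c0:c1]<th)
    n,l,st,ce=cv2.connectedComponentsWithStats(m); i=1+np.argmax(st[1:,4]); m=(l==i).astype(np.uint8)
    M=cv2.moments(m,True); return st[i].tolist(),np.array([M["m01"]/M["m00"],M["m10"]/M["m00"]]),.5*np.arctan2(2*M["mu11"],M["mu20"]-M["mu02"])
def boxm(p,x,y,z1,a,fish):
    P=[]
    for sx in(-25,25):
        for sy in (-6,6):
            for z in (z1-32,z1): P.append(proj(p,(x+sx*np.cos(a)-sy*np.sin(a),y+sx*np.sin(a)+sy*np.cos(a),z),fish))
    h=cv2.convexHull(np.array(P,np.float32)[:,::-1].reshape(-1,1,2));M=cv2.moments(h)
    return np.array([M["m01"]/M["m00"],M["m10"]/M["m00"]]),.5*np.arctan2(2*M["mu11"],M["mu20"]-M["mu02"])
def fitknob(obs,x0):
    # obs (p,cent,ang,fish)
    def f(q):
        o=[]
        for p,c,an,fi in obs:
            cc,aa=boxm(p,q[0],q[1],q[2],q[3],fi); o+=list(cc-c)+[10*np.sin(aa-an)]
        return np.array(o)
    s=least_squares(f,x0,x_scale=[1,1,1,.02],diff_step=1e-4); return s.x,np.round(s.fun,2)
E
python3 - <<'E'
from h import *
import pickle
S,T=pickle.load(open("st.pkl","rb"))
W=np.load("w1.npy",allow_pickle=True).item()
save(S,"kscene.png",8,(120,180,320,410))
kw=knobblob(W,140,235,265,315);kt=knobblob(T,195,240,135,165,60);ks=knobblob(S,130,158,340,372,60)
print(kw,kt,ks)
x0=[586,252,116,np.radians(174)]
for nm,o in [("W+T",[(W,kw[1],kw[2],True),(T,kt[1],kt[2],False)]),("S+T",[(S,ks[1],ks[2],False),(T,kt[1],kt[2],False)]),("all",[(W,kw[1],kw[2],True),(S,ks[1],ks[2],False),(T,kt[1],kt[2],False)])]:
    q,e=fitknob(o,x0);print(nm,np.round(q[:3],1),np.degrees(q[3]),e)
# pots by wrist: yellow
b=blob(W,"yellow",(120,72));print(b[:3])
bt=blob(T,"yellow",(265,261))
print(fitcap([(W,b[1],True),(T,bt[1],False)],14,20,[478,0,55]))
g=blob(W,"green",(103,287));gt=blob(T,"green",(256,153));
print("green pocket",g[:3],atz(W,g[1],36,True),atz(T,gt[1],36),tri([ray(W,g[1],True),ray(T,gt[1])]))
print("red pocket tri", tri([ray(W,(175.1,213.6),True),ray(T,(224.7,190.5))]))
print(ctrl.state()["position"])
E
```

```text
([282, 163, 13, 56, 662], array([189.86555891, 287.84138973]), np.float64(1.563502835529703)) ([144, 208, 9, 21, 143], array([218.34265734, 148.3006993 ]), np.float64(-1.4604011284935359)) ([350, 136, 16, 17, 182], array([143.96153846, 357.73626374]), np.float64(0.7013305379675538))
W+T [586.5 256.7 112.5] 174.40400145451568 [ 0.1   0.06  0.02  0.25  0.12 -0.03]
S+T [587.4 256.1 118. ] 174.8257609441835 [ 0.11 -0.55  0.11 -0.35 -0.34 -0.11]
all [585.8 256.7 116.5] 174.823309708371 [ 0.38  0.11 -0.06  0.29 -0.91  0.12  0.38 -0.43 -0.11]
(np.int32(745), (np.float64(119.48724832214765), np.float64(73.30604026845637)), [59, 104, 30, 32])
(array([4.76860965e+02, 7.32295714e-21, 5.52646899e+01]), array([ 0.15,  0.03,  0.28, -0.41]))
green pocket (np.int32(2716), (np.float64(103.61377025036819), np.float64(286.0699558173785)), [257, 74, 60, 59]) [502.14862819 264.82435481  36.        ] [501.96654132 264.11102043  36.        ] (array([502.01065925, 264.8810043 ,  33.28500021]), [np.float64(0.03549363705964764), np.float64(0.035493637059740506)])
red pocket tri (array([575.4861443 , 171.6916975 ,  32.76526919]), [np.float64(0.8940879753230844), np.float64(0.8940879753230409)])
[583.6102116  252.51491593 239.8475079 ]
```

View pics/kscene.png

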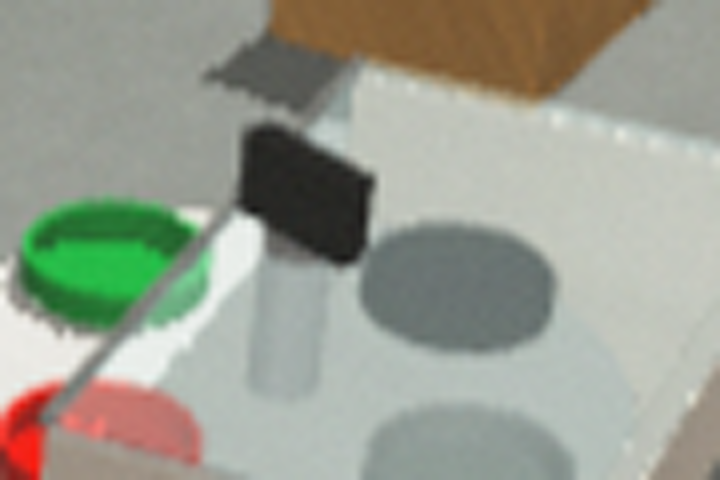

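```bash
python3 -m handwheel '{"linear":[[-0.001,0.005,0.015],[-0.001,0.005,0.045],[-0.001,0.005,0.075],[-0.001,0.005,0.105],[-0.001,0.005,0.125],[-0.001,0.005,0.135],[-0.001,0.005,0.139],[-0.001,0.005,0.139]],"dr":[[0,0,-0.3],[0,0,-0.3],[0,0,-0.3],[0,0,-0.3],[0,0,-0.3],[0,0,-0.3],[0,0,-0.3],[0,0,-0.3]]}'
python3 - <<'E'
from h import *
p=ctrl.capture("wrist"); save(p,"wrist2.png")
s=ctrl.state(); print(s["position"],s["force"])
W=p
for X in [(586.3,256.6,116)]: print(proj(p,X,True))
kw=knobblob(W,100,300,200,360);print(kw)
E
```

```text
time_s: 3.35
position: [585.6, 256.7, 100.5]
tool_rot: [0.048, 0.999, -0.0, -0.001]
force: [-0.2, 0.0, 0.3]
finger_gap: 60.0
[586.72045549 256.91900396 101.78639009] [ 0.01338069 -0.23166749  0.96742028]
(np.float64(257.5032564554164), np.float64(282.8507514219685))
([271, 197, 25, 102, 2266], array([246.85481024, 282.8870256 ]), np.float64(-1.5661927799178457))
```

View pics/wrist2.png

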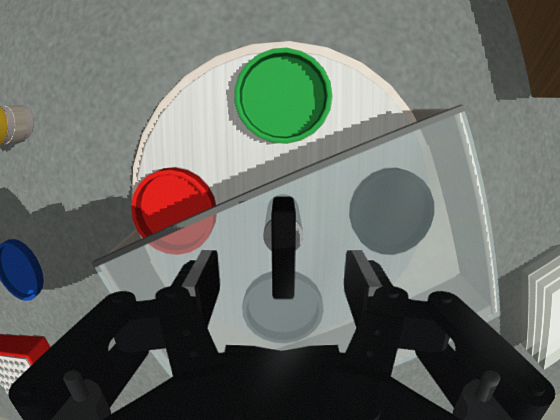

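The knob is at (247,283), midway between the pads at columns 210 and 355. I close on it.

```bash
python3 -m handwheel '{"linear":[[0,0,0],[0,0,0],[0,0,0],[0,0,0],[0,0,0],[0,0,0],[0,0,0],[0,0,0]],"dr":[[0,0,0],[0,0,0],[0,0,0],[0,0,0],[0,0,0],[0,0,0],[0,0,0],[0,0,0]]}' 0
```

```text
time_s: 4.07
position: [586.5, 256.1, 100.9]
tool_rot: [0.049, 0.999, -0.0, -0.0]
force: [0.4, 0.4, -0.4]
finger_gap: -0.0
```

```bash
python3 - <<'E'
from h import *
p=ctrl.capture("wrist"); save(p,"wrist3.png")
p=ctrl.capture("scene"); save(p,"scene3.png",4,(90,210,280,460))
s=ctrl.state(); print(s["finger_gap"],s["force"],s["moment"])
E
```

```text
-0.13649923330212593 [-0.15178262  0.2908066  -1.19127027] [ 0.10894962 -0.02550371  0.02352332]
```

View pics/wrist3.png

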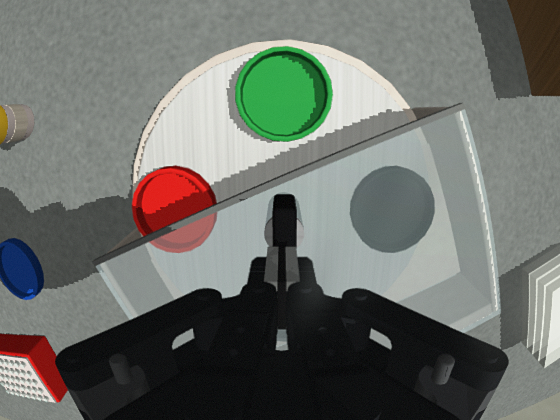

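View pics/scene3.png

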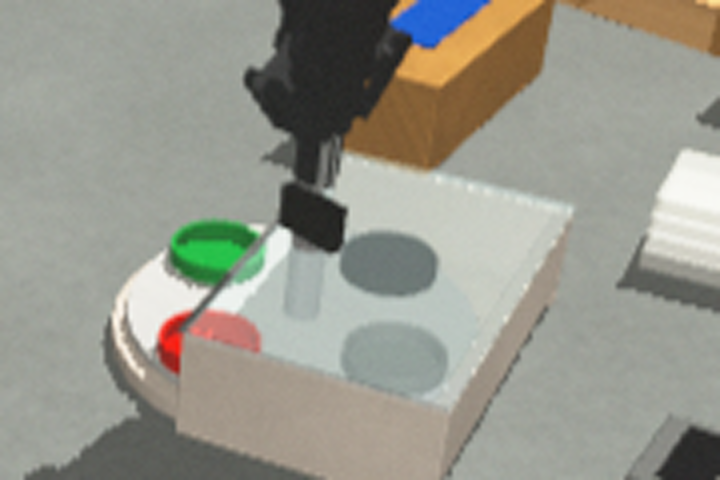

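```bash
python3 - <<'E'
from h import *
p=ctrl.capture("wrist"); save(p,"wrist4.png",5,(180,300,220,350))
p=ctrl.capture("scene"); save(p,"scene4.png",10,(110,170,330,400))
print(ctrl.state()["joint_torque"])
E
```

```text
[-5.73154277e-03 -4.74095929e+01  2.73306638e+01  2.05008997e-03
 -4.72467036e-04  2.42045769e-05]
```

View pics/wrist4.png

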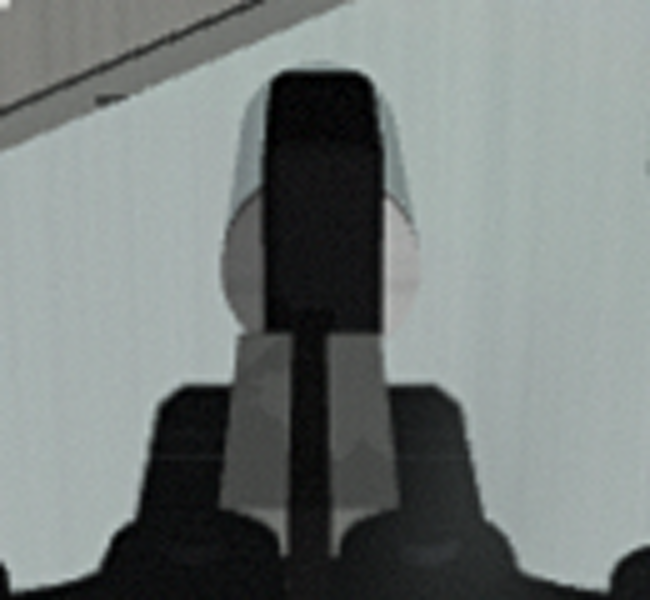

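View pics/scene4.png

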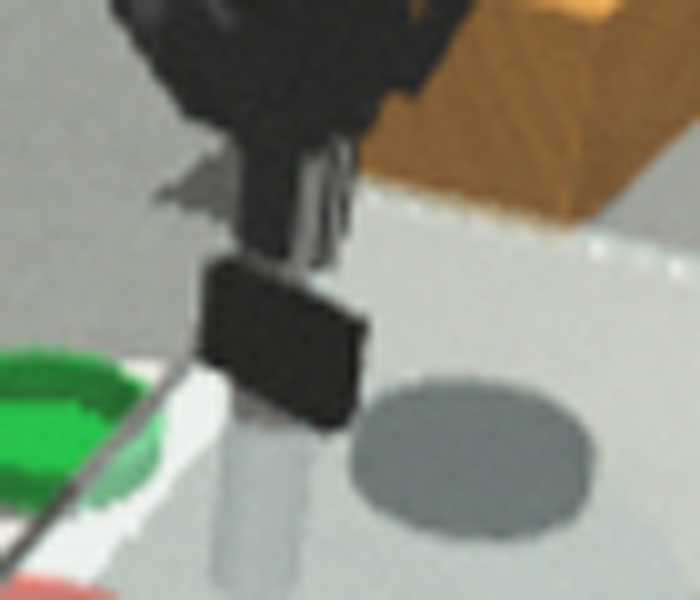

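```bash
python3 - <<'E'
from h import *
from scipy.spatial.transform import Rotation as R
p=ctrl.capture("wrist");s=ctrl.state();Rt=R.from_quat(s["tool_rot"]).as_matrix()
print(s["position"],s["qpos"])
for pt in [(0,0,8),(11,0,8),(-11,0,8),(0,0,0),(0,0,-11),(11,0,-11),(11,0,-14),(11,0,-24)]:
    X=Rt@np.array(pt)+s["position"]; r=np.array(proj(p,X,True)); print(pt,np.round(X,1),np.round(r,1),"crop",np.round((r-[180,220])*5))
for X in [(561,259,116),(561,259,84),(611,254,116)]:
    r=np.array(proj(p,X,True)); print(X,np.round((r-[180,220])*5))
E
```

```text
[586.4450781  256.12116124 100.82732397] [ 3.10804904e-01  3.73983231e-01 -1.28478282e-01  1.06848738e+00
  6.45367471e-07  4.08564168e-01]
(0, 0, 8) [586.4 256.1  92.8] [239.1 282.8] crop [296. 314.]
(11, 0, 8) [575.5 257.2  92.8] [220.9 282.8] crop [204. 314.]
(-11, 0, 8) [597.4 255.   92.8] [256.5 282.9] crop [383. 314.]
(0, 0, 0) [586.4 256.1 100.8] [244.5 282.9] crop [322. 315.]
(0, 0, -11) [586.4 256.1 111.8] [252.6 283. ] crop [363. 315.]
(11, 0, -11) [575.5 257.2 111.8] [232.8 283. ] crop [264. 315.]
(11, 0, -14) [575.5 257.2 114.8] [234.9 283. ] crop [274. 315.]
(11, 0, -24) [575.5 257.2 124.8] [242.5 283.1] crop [312. 316.]
(561, 259, 116) [137. 319.]
(561, 259, 84) [ 60. 317.]
(611, 254, 116) [586. 318.]
```

```bash
python3 - <<'E'
from h import *
p=ctrl.capture("scene");t=ctrl.capture("top")
save(t,"top4.png",6,(170,270,110,210))
for X in [(586.4,256.1,92.8),(586.4,256.1,116),(586.4,256.1,130),(575,257,116),(597,255,116),(561,259,116),(611,254,116),(561,259,84)]:
    r=np.array(proj(p,X)); q=np.array(proj(t,X)); print(X,np.round(r,1),"crop",np.round((r-[110,330])*10),"top",np.round((q-[170,110])*6))
E
```

```text
(586.4, 256.1, 92.8) [147.  356.4] crop [370. 264.] top [293. 235.]
(586.4, 256.1, 116) [139.2 357.3] crop [292. 273.] top [288. 217.]
(586.4, 256.1, 130) [134.4 357.9] crop [244. 279.] top [284. 206.]
(575, 257, 116) [137.5 354.2] crop [275. 242.] top [318. 214.]
(597, 255, 116) [140.8 360.2] crop [308. 302.] top [260. 221.]
(561, 259, 116) [135.4 350.6] crop [254. 206.] top [355. 208.]
(611, 254, 116) [142.9 364.2] crop [329. 342.] top [223. 224.]
(561, 259, 84) [146.  349.5] crop [360. 195.] top [360. 233.]
```

View pics/top4.png

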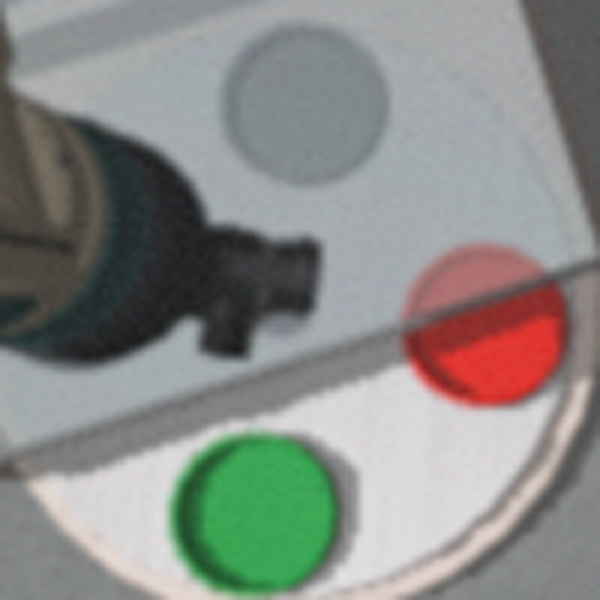

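The jaws closed on nothing. All three views show the shut tips above the knob's top, at about z 125, although the TCP reads 100.8. The wrist picture agrees: the tip edge is at crop row 335, where a tip 8 mm ahead of the TCP would be near row 204. So the fingers seem shorter than stated. I open and go down in small checked steps.

```bash
python3 -m handwheel '{"linear":[[0,0,0],[0,0,0],[0,0,0],[0,0,0.004],[0,0,0.008],[0,0,0.01],[0,0,0.01]],"dr":[[0,0,0],[0,0,0],[0,0,0],[0,0,0],[0,0,0],[0,0,0],[0,0,0]]}' 0.045
python3 - <<'E'
from h import *
p=ctrl.capture("wrist"); save(p,"wrist5.png",3,(170,330,170,390))
p=ctrl.capture("scene"); save(p,"scene5.png",10,(110,170,330,400))
print(ctrl.state()["force"])
E
```

```text
time_s: 5.0
position: [585.7, 255.9, 89.8]
tool_rot: [0.049, 0.999, -0.0, -0.001]
force: [-0.1, -0.6, -0.5]
finger_gap: 45.1
[ 0.23395309  0.87387243 -0.01070216]
```

View pics/wrist5.png

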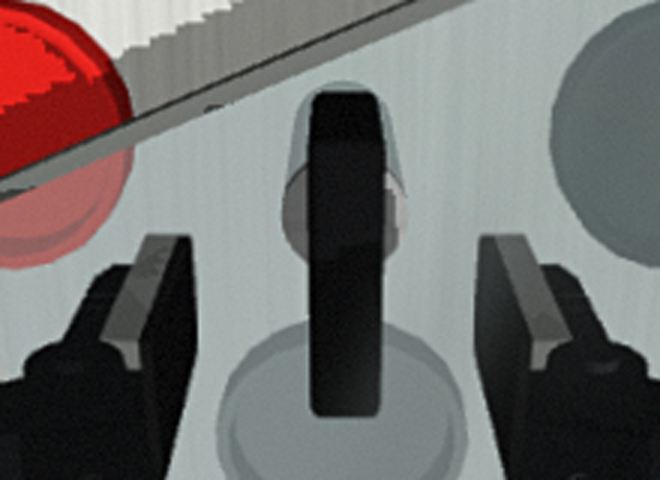

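View pics/scene5.png

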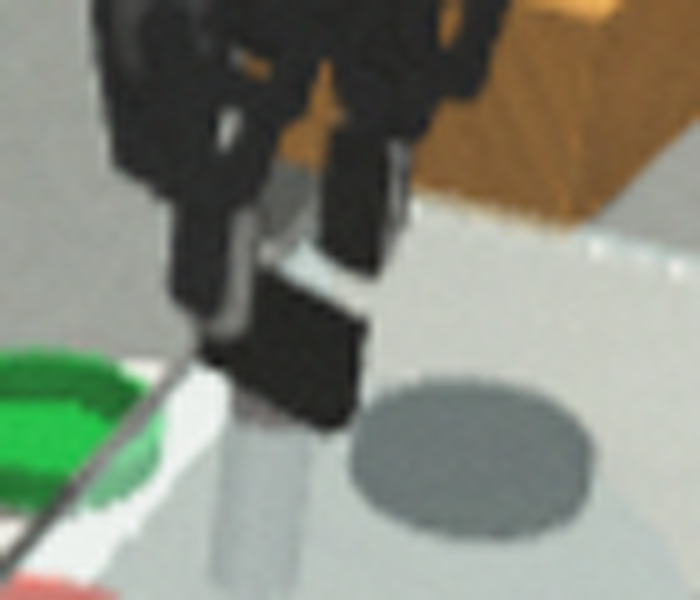

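```bash
python3 - <<'E'
from h import *
from scipy.spatial.transform import Rotation as R
p=ctrl.capture("wrist");s=ctrl.state();Rt=R.from_quat(s["tool_rot"]).as_matrix();print(s["position"])
for rc,y in [((170+235/3,170+191/3),22.5),((170+235/3,170+478/3),-22.5),((170+235/3,170+191/3),-22.5),((170+235/3,170+478/3),22.5)]:
    o,d=ray(p,rc,True);o=Rt.T@(o-s["position"]);d=Rt.T@d
    k=(y-o[1])/d[1];print(rc,y,o+k*d)
sc=ctrl.capture("scene")
for z in (90,100,110,115,120):
    print(z,[np.round((np.array(proj(sc,Rt@np.array([x,y,0])+[586,256.2,z]))-[110,330])*10).tolist() for x,y in [(11,22.5),(-11,22.5),(11,-22.5),(-11,-22.5)]])
E
```

```text
[586.40271766 256.12742871  90.76282281]
(248.33333333333331, 233.66666666666666) 22.5 [ 130.99743004   22.5        -309.09894186]
(248.33333333333331, 329.33333333333337) -22.5 [ 127.41416509  -22.5        -300.52719257]
(248.33333333333331, 233.66666666666666) -22.5 [ 10.9580555  -22.5        -30.40885685]
(248.33333333333331, 329.33333333333337) 22.5 [  6.28234784  22.5        -19.82403336]
90 [[336.0, 293.0], [369.0, 352.0], [388.0, 171.0], [422.0, 230.0]]
100 [[303.0, 297.0], [336.0, 357.0], [354.0, 175.0], [388.0, 234.0]]
110 [[270.0, 301.0], [302.0, 361.0], [321.0, 178.0], [355.0, 238.0]]
115 [[253.0, 303.0], [286.0, 363.0], [304.0, 180.0], [337.0, 240.0]]
120 [[236.0, 305.0], [269.0, 365.0], [287.0, 182.0], [320.0, 241.0]]
```

Two independent views put the open tips at z ≈ 115 with the TCP at 90.3, so they really sit about 25 mm behind the reported TCP. I use that measured offset and go down 22 mm, which puts the tips at about z 93, above the cover at 80.

```bash
python3 -m handwheel '{"linear":[[0,0,0.004],[0,0,0.009],[0,0,0.014],[0,0,0.018],[0,0,0.021],[0,0,0.021]],"dr":[[0,0,0],[0,0,0],[0,0,0],[0,0,0],[0,0,0],[0,0,0]]}'
python3 - <<'E'
from h import *
p=ctrl.capture("wrist"); save(p,"wrist6.png",3,(170,330,170,390))
p=ctrl.capture("scene"); save(p,"scene6.png",10,(110,170,330,400))
print(ctrl.state()["force"])
E
```

```text
time_s: 5.7
position: [585.6, 255.9, 68.6]
tool_rot: [0.049, 0.999, -0.0, -0.001]
force: [0.7, -0.9, 0.1]
finger_gap: 45.2
[-0.07674693 -0.12770041  0.06084189]
```

View pics/wrist6.png

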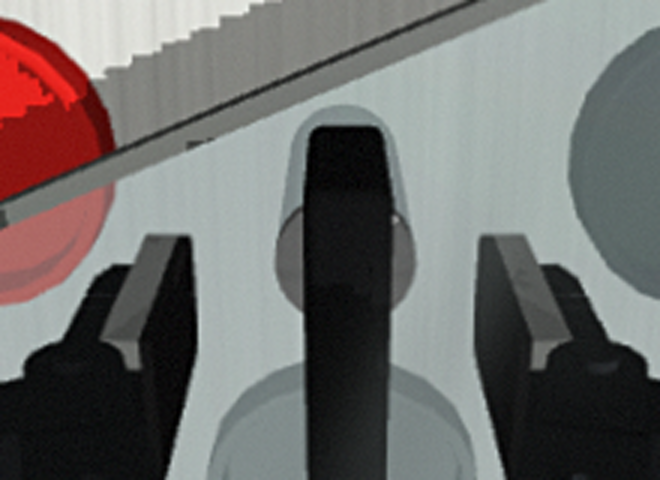

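View pics/scene6.png

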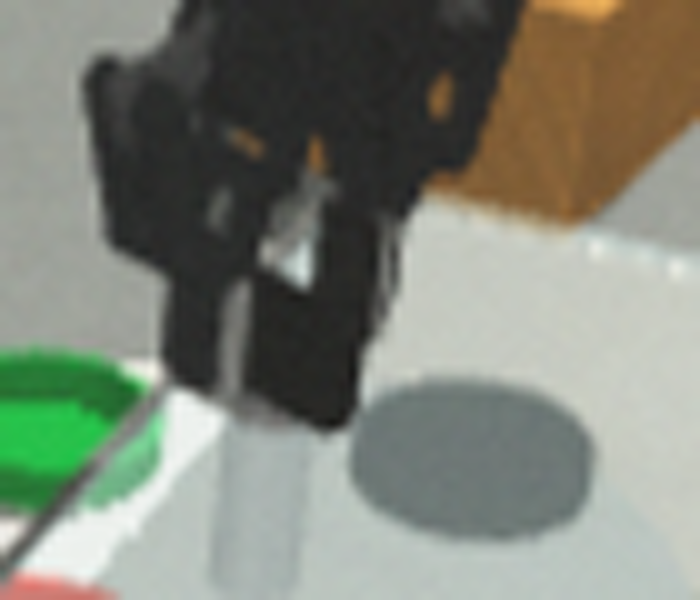

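The tips now straddle the knob at scene crop row 405, about z 94, in free air. In the wrist crop the knob is at column 347 against a pad middle of 335, so I shift +2 mm in y and close.

```bash
python3 -m handwheel '{"linear":[[0,0.002,0],[0,0.002,0],[0,0.002,0],[0,0.002,0],[0,0.002,0],[0,0.002,0],[0,0.002,0],[0,0.002,0]],"dr":[[0,0,0],[0,0,0],[0,0,0],[0,0,0],[0,0,0],[0,0,0],[0,0,0],[0,0,0]]}' 0
python3 - <<'E'
from h import *
s=ctrl.state(); print(s["finger_gap"],s["force"],s["moment"],s["qpos"])
E
```

```text
time_s: 6.47
position: [586.9, 257.4, 70.5]
tool_rot: [0.049, 0.999, -0.001, 0.0]
force: [-1.5, -5.0, 5.4]
finger_gap: 10.9
10.885146720199845 [-1.5436273  -5.02209342  5.35438877] [-0.95430268  0.28315061  0.03946927] [ 0.31324603  0.40220499 -0.1572471   1.01116735 -0.00144476  0.41137459]
```

```bash
python3 -m handwheel '{"linear":[[0,0,0],[0,0,0],[0,0,0],[0,0,0],[0,0,0]],"dr":[[0,0,2],[0,0,6],[0,0,10],[0,0,14],[0,0,15]]}'
python3 -m handwheel '{"linear":[[0,0,0],[0,0,0],[0,0,0],[0,0,0],[0,0,0],[0,0,0],[0,0,0],[0,0,0],[0,0,0],[0,0,0],[0,0,0],[0,0,0],[0,0,0],[0,0,0]],"dr":[[0,0,3],[0,0,7.5],[0,0,12],[0,0,16.5],[0,0,21],[0,0,25.5],[0,0,30],[0,0,34.5],[0,0,39],[0,0,43.5],[0,0,48],[0,0,51],[0,0,52],[0,0,52]]}'
python3 - <<'E'
from h import *
p=ctrl.capture("wrist"); save(p,"wrist7.png")
p=ctrl.capture("top"); save(p,"top7.png",4,(140,280,75,225))
s=ctrl.state(); print(s["finger_gap"],s["force"],s["moment"],s["qpos"])
E
```

```text
time_s: 6.88
position: [586.9, 257.1, 70.5]
tool_rot: [0.18, 0.984, -0.001, 0.0]
force: [-1.6, -5.2, 5.6]
finger_gap: 10.9
time_s: 8.05
position: [586.1, 256.4, 70.5]
tool_rot: [0.593, 0.806, -0.002, 0.001]
force: [-2.7, -7.9, 7.7]
finger_gap: 11.1
10.845022878482224 [-3.20772767 -7.55648364  6.84747371] [-1.39209398  0.51612865 -0.06513822] [ 0.31282851  0.40177193 -0.15791498  1.01296695 -0.00292844  1.58106422]
```

View pics/top7.png

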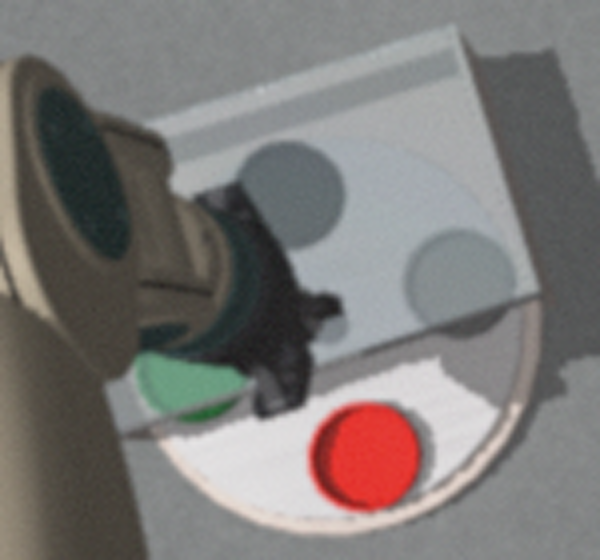

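View pics/wrist7.png

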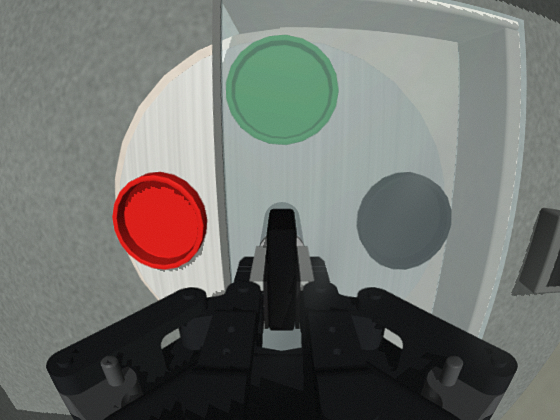

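The red pocket now stands in the open front, top crop (457,366). I check its angle before letting go.

```bash
python3 - <<'E'
from h import *
T=ctrl.capture("top");W=ctrl.capture("wrist");S=ctrl.capture("scene")
b=blob(T,"red",(254,166));w=blob(W,"red",(220,160),40);c=blob(S,"red",(180,320),40)
print(b[:3],w[:3],c[:3])
P=[atz(T,b[1],36),atz(W,w[1],36,True)]
X,e=tri([ray(T,b[1]),ray(W,w[1],True)]);print(P,X,e)
for q in P+[X]:
    d=q[:2]-[586.3,256.6]; print(np.hypot(*d),np.degrees(np.arctan2(d[1],d[0]))%360)
# wrist: cover front edge line direction at z=80 : points cols
for rc in [(10,219),(285,227)]: pass
e1=atz(W,(20,221),80,True);e2=atz(W,(170,217),80,True);print("edge",e1,e2,np.degrees(np.arctan2(*(e1-e2)[:2][::-1])))
E
```

```text
(np.int32(594), (np.float64(253.82996632996634), np.float64(165.77104377104376)), [152, 241, 28, 27]) (np.int32(7112), (np.float64(220.0773340832396), np.float64(159.4427727784027)), [112, 172, 95, 98]) (np.int32(294), (np.float64(156.66666666666666), np.float64(325.73809523809524)), [315, 149, 24, 17])
[array([505.39081946, 230.77536399,  36.        ]), array([506.59332492, 233.88647983,  36.        ])] [505.3535892  231.91404386  31.62263318] [np.float64(0.0730419061843192), np.float64(0.07304190618427538)]
84.93060296577829 197.7020712026594
82.87978071665296 195.90563571764994
84.6269333740573 196.9599579431013
edge [524.20554236 359.79911466  80.        ] [543.55279781 288.1634705   80.        ] 105.11377321784587
```

```bash
python3 -m handwheel '{"linear":[[0,0,0],[0,0,0],[0,0,0],[0,0,-0.01],[0,0,-0.04],[0,0,-0.08],[0,0,-0.11],[0,0,-0.12]],"dr":[[0,0,0],[0,0,0],[0,0,0],[0,0,0],[0,0,0],[0,0,0],[0,0,0],[0,0,0]]}' 0.05
python3 - <<'E'
from h import *
import pickle
S,T=pickle.load(open("st.pkl","rb"))
for n,c,ns,nt,x0 in [("red","red",(215,177),(272,352),[457,-220,55]),("blue","blue",(232,127),(282,399),[433,-330,55]),("yellow","yellow",(181,257),(265,261),[478,3,55]),("green","green",(250,160),(247,386),[520,-300,55]),("dish_b","blue",(235,282),(201,286),[638,-61,14]),("dish_y","yellow",(272,209),(207,360),[622,-251,14])]:
    a=blob(S,c,ns);b=blob(T,c,nt);d="dish" in n
    print(n,fitcap([(S,a[1],False),(T,b[1],False)],55 if n=="green" else 14,38 if d else 20,x0))
T=ctrl.capture("top");save(T,"top8.png",4,(140,280,75,225))
print(ctrl.state()["position"],ctrl.state()["tool_rot"])
E
```

```text
time_s: 8.97
position: [590.1, 259.8, 196.9]
tool_rot: [0.592, 0.806, 0.004, 0.003]
force: [0.9, -0.4, 0.5]
finger_gap: 50.0
red (array([ 457.07932904, -219.30373551,   58.20717083]), array([-0.02, -0.65, -0.36, -0.59]))
blue (array([ 433.53446598, -330.69373811,   58.60193714]), array([-0.07, -0.72, -0.38, -0.72]))
yellow (array([ 4.78372248e+02, -4.86516754e-02,  5.84666388e+01]), array([ 0.05, -0.57, -0.33, -0.43]))
green (array([ 519.58796621, -302.61856025,   60.77885585]), array([-0.06, -0.95, -0.56, -0.97]))
dish_b (array([638.0027083 , -61.39267768,  17.15608738]), array([ 0.05, -0.6 , -0.42, -0.52]))
dish_y (array([ 622.01351103, -251.20271561,   16.91905636]), array([-0.  , -0.63, -0.43, -0.65]))
[590.42656144 259.87629119 197.04772906] [0.59181083 0.80605707 0.00476929 0.00303097]
```

View pics/top8.png

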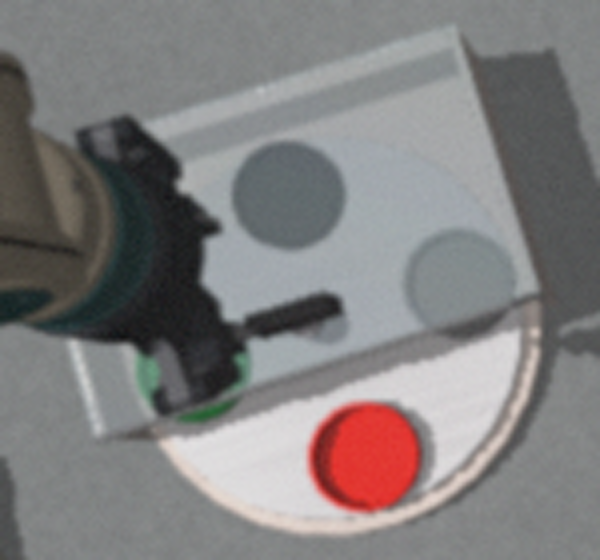

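The red pocket stays in the middle of the front with the knob released. Next is the blue pot.

```bash
python3 -m handwheel '{"linear":[[-0.005,-0.003,0.001],[-0.021,-0.013,0.003],[-0.046,-0.029,0.007],[-0.077,-0.049,0.012],[-0.108,-0.068,0.016],[-0.139,-0.088,0.021],[-0.170,-0.108,0.025],[-0.201,-0.127,0.030],[-0.232,-0.147,0.035],[-0.263,-0.166,0.039],[-0.294,-0.186,0.044],[-0.325,-0.205,0.049],[-0.356,-0.225,0.053],[-0.387,-0.245,0.058],[-0.418,-0.264,0.062],[-0.449,-0.284,0.067],[-0.475,-0.3,0.071],[-0.495,-0.313,0.074],[-0.511,-0.323,0.076],[-0.516,-0.326,0.077]],"dr":[[0,0,-0.7],[0,0,-3],[0,0,-6.5],[0,0,-11],[0,0,-15],[0,0,-19.5],[0,0,-24],[0,0,-28],[0,0,-32.5],[0,0,-37],[0,0,-41.5],[0,0,-46],[0,0,-50],[0,0,-54.5],[0,0,-59],[0,0,-63],[0,0,-67],[0,0,-70],[0,0,-72],[0,0,-72.6]]}' 0.065
python3 -m handwheel '{"linear":[[0,0,0],[0,0,0]],"dr":[[0,0,0],[0,0,0]]}'
python3 - <<'E'
from h import *
p=ctrl.capture("wrist"); save(p,"wrist9.png"); np.save("w9.npy",p,allow_pickle=True)
s=ctrl.state();print(s["position"],s["tool_rot"],s["qpos"])
T=ctrl.capture("top");np.save("t9.npy",T,allow_pickle=True)
E
```

```text
time_s: 10.68
position: [427.3, -332.9, 110.0]
tool_rot: [0.001, 1.0, 0.001, -0.002]
force: [0.5, -0.2, -0.1]
finger_gap: 65.2
time_s: 10.85
position: [428.7, -330.3, 111.3]
tool_rot: [0.0, 1.0, 0.002, -0.001]
force: [-0.0, 0.7, -0.1]
finger_gap: 65.0
[ 429.13534767 -330.08019132  111.71650432] [-8.71880543e-05  9.99998871e-01  1.23437232e-03 -8.52212941e-04] [-7.75412939e-01  2.03288263e-01 -3.35526317e-01  1.03492713e+00
  5.69635308e-04 -7.75588154e-01]
```

View pics/wrist9.png

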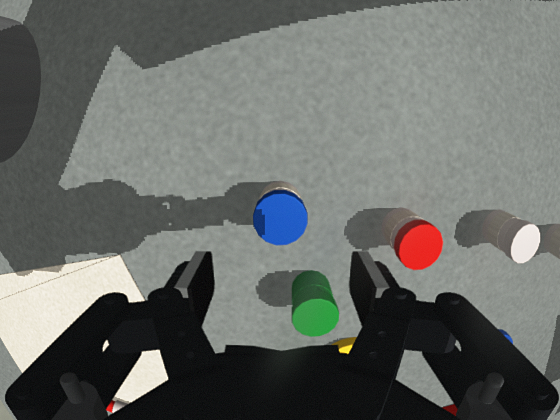

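The blue cap is at (218,280), between the pad columns 210 and 355. Red is at (245,417), white at (243,525) and the green look-alike at (305,314). I refit with the wrist and top views.

```bash
python3 - <<'E'
from h import *
import pickle
S,T=pickle.load(open("st.pkl","rb"))
W=np.load("w9.npy",allow_pickle=True).item()
for n,nw,nt,x0 in [("blue",(218,280),(282,399),[433,-330,55]),("red",(245,417),(272,352),[457,-219,55])]:
    w=blob(W,n,nw);t=blob(T,n,nt)
    print(n,w[:3],fitcap([(W,w[1],True),(T,t[1],False)],14,20,x0))
    f=lambda q:hullcent(W,q[0],q[1],41,55,20,True)[0]-np.array(w[1]);print(least_squares(f,x0[:2],diff_step=1e-4).x)
E
```

```text
blue (np.int32(2360), (np.float64(217.22542372881355), np.float64(279.7555084745763)), [253, 190, 54, 55]) (array([ 432.13961097, -332.24854265,   57.36446776]), array([ 0.05, -0.06,  0.17, -0.21]))
[ 432.8556773 -332.2097811]
red (np.int32(1878), (np.float64(244.31469648562302), np.float64(418.0676251331203)), [394, 220, 49, 50]) (array([ 456.42020509, -221.10894061,   57.10840673]), array([-0.04,  0.03, -0.11,  0.07]))
[ 457.34304692 -220.1048802 ]
```

```bash
python3 -m handwheel '{"linear":[[-0.001,0,0.01],[-0.003,-0.001,0.035],[-0.004,-0.002,0.06],[-0.004,-0.002,0.08],[-0.004,-0.002,0.095],[-0.004,-0.002,0.107],[-0.004,-0.002,0.114],[-0.004,-0.002,0.116],[-0.004,-0.002,0.116]],"dr":[[0,0,0],[0,0,0],[0,0,0],[0,0,0],[0,0,0],[0,0,0],[0,0,0],[0,0,0],[0,0,0]]}'
python3 - <<'E'
from h import *
p=ctrl.capture("wrist"); save(p,"wrist10.png")
p=ctrl.capture("scene"); save(p,"scene10.png",6,(180,280,80,200))
s=ctrl.state();print(s["position"],s["force"])
E
```

```text
time_s: 11.7
position: [433.8, -332.9, -3.6]
tool_rot: [-0.0, 1.0, 0.0, -0.0]
force: [-0.4, 0.5, 0.8]
finger_gap: 65.3
[ 434.57647149 -333.96505761   -2.43040886] [ 0.43700105 -0.49515133 -0.59442809]
```

View pics/wrist10.png

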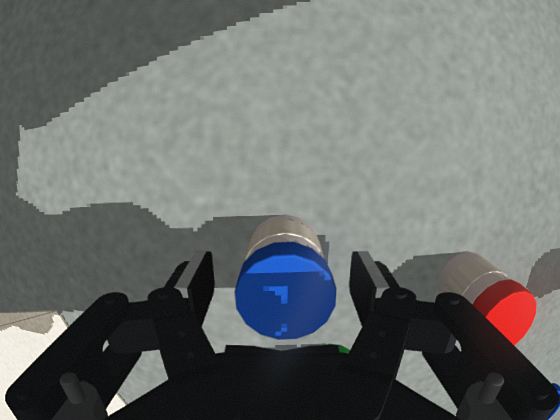

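View pics/scene10.png

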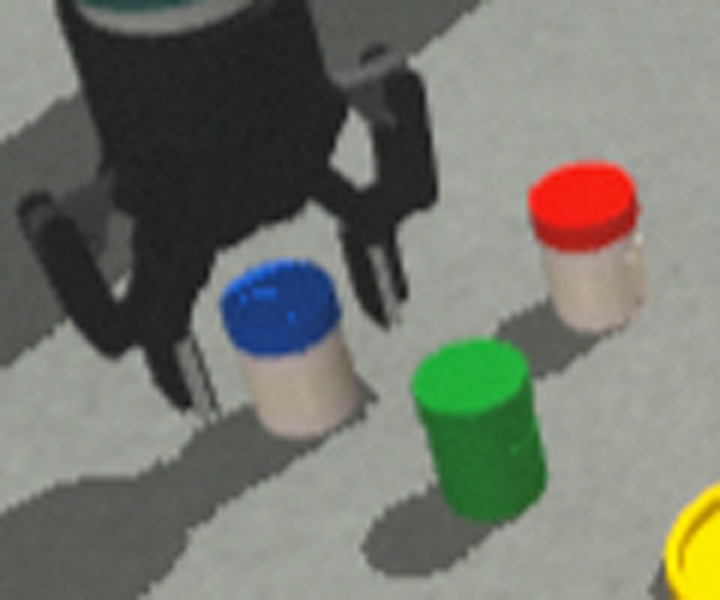

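The pot is between the pads, columns 236–336 against 212 and 350, with the tips at mid-body height. I close and lift.

```bash
python3 -m handwheel '{"linear":[[0,0,0],[0,0,0],[0,0,0],[0,0,0],[0,0,0]],"dr":[[0,0,0],[0,0,0],[0,0,0],[0,0,0],[0,0,0]]}' 0.02
python3 -m handwheel '{"linear":[[0,0,-0.005],[0,0,-0.02],[0,0,-0.045],[0,0,-0.07],[0,0,-0.085],[0,0,-0.09],[0,0,-0.09]],"dr":[[0,0,0],[0,0,0],[0,0,0],[0,0,0],[0,0,0],[0,0,0],[0,0,0]]}'
python3 - <<'E'
from h import *
p=ctrl.capture("wrist"); save(p,"wrist11.png")
s=ctrl.state();print(s["position"],s["force"],s["finger_gap"],s["tool_rot"])
E
```

```text
time_s: 12.22
position: [434.9, -334.6, -1.9]
tool_rot: [0.0, 1.0, -0.001, 0.001]
force: [0.7, -0.1, 6.4]
finger_gap: 38.9
time_s: 12.8
position: [434.7, -334.5, 88.3]
tool_rot: [0.0, 1.0, -0.001, 0.001]
force: [0.3, 0.5, -0.8]
finger_gap: 38.7
[ 433.81164687 -333.73027628   86.89634372] [-0.15489795 -0.49571734 -1.06711057] 38.81638350066323 [ 4.35969004e-05  9.99999988e-01 -1.24854713e-04  7.81973095e-05]
```

View pics/wrist11.png

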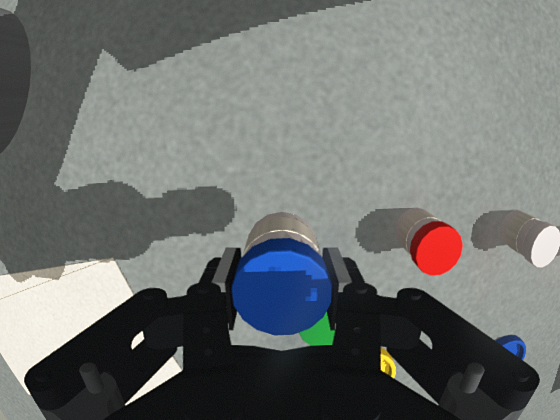

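```bash
python3 -m handwheel '{"linear":[[-0.004,0.005,0],[-0.016,0.022,0],[-0.035,0.046,0],[-0.055,0.073,0],[-0.076,0.101,0],[-0.096,0.128,0],[-0.117,0.155,0],[-0.137,0.182,0],[-0.158,0.209,0],[-0.178,0.237,0],[-0.193,0.256,0],[-0.201,0.267,0],[-0.205,0.272,0],[-0.205,0.272,0],[-0.205,0.272,0]],"dr":[[0,0,0],[0,0,0],[0,0,0],[0,0,0],[0,0,0],[0,0,0],[0,0,0],[0,0,0],[0,0,0],[0,0,0],[0,0,0],[0,0,0],[0,0,0],[0,0,0],[0,0,0]]}'
python3 - <<'E'
from h import *
import pickle
p=ctrl.capture("wrist"); save(p,"wrist12.png")
s=ctrl.state();print(s["position"],s["force"],s["finger_gap"],s["tool_rot"])
print([(np.round(d["position"],1).tolist(),round(d["p"],2),np.round(atz(p,d["position"],0,True),1).tolist()) for d in ctrl.pinpoint("dish_blue",p)])
print([(np.round(d["position"],1).tolist(),round(d["p"],2),np.round(atz(p,d["position"],0,True),1).tolist()) for d in ctrl.pinpoint("dish_yellow",p)])
E
```

```text
time_s: 14.1
position: [637.7, -62.2, 86.0]
tool_rot: [0.0, 1.0, -0.0, -0.001]
force: [-0.1, -0.3, -1.1]
finger_gap: 38.7
[637.66487145 -62.65095398  86.2704711 ] [-0.54761693  0.41574062 -1.00988289] 38.268924532364906 [ 5.72167412e-04  9.99999382e-01 -1.31408578e-04 -9.43677966e-04]
[([204.4, 280.5], 0.58, [638.6, -63.9, 0.0])]
[([184.9, 73.6], 0.76, [619.2, -253.4, 0.0])]
```

View pics/wrist12.png

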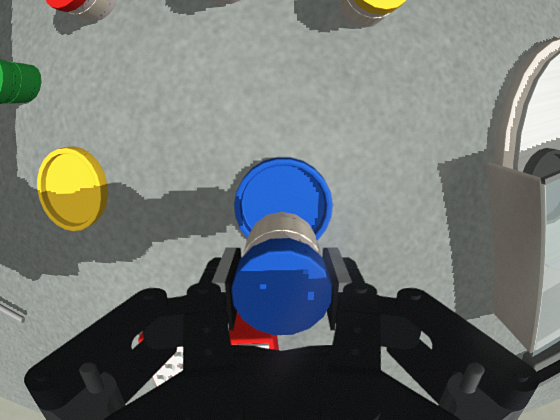

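The dish is at (205,284), right under the pot, and the pinpoint of (638.6,−63.9) agrees with (638.0,−61.4) from the other views. I lower the pot.

```bash
python3 -m handwheel '{"linear":[[-0.002,0,0.01],[-0.002,0,0.03],[-0.002,0,0.05],[-0.002,0,0.065],[-0.002,0,0.074],[-0.002,0,0.079],[-0.002,0,0.081],[-0.002,0,0.081]],"dr":[[0,0,0],[0,0,0],[0,0,0],[0,0,0],[0,0,0],[0,0,0],[0,0,0],[0,0,0]]}'
python3 - <<'E'
from h import *
p=ctrl.capture("scene"); save(p,"scene13.png",6,(170,270,230,350))
s=ctrl.state();print(s["position"],s["force"],s["finger_gap"],s["tool_rot"])
E
```

```text
time_s: 14.92
position: [640.9, -62.0, 5.8]
tool_rot: [0.0, 1.0, -0.0, -0.0]
force: [-0.3, -0.0, -0.9]
finger_gap: 38.3
[641.50962774 -62.005131     6.46709065] [ 0.58751612  0.01471866 -1.35677855] 38.59099959378418 [ 1.03845333e-04  9.99999844e-01 -1.03093178e-04  5.38754845e-04]
```

View pics/scene13.png

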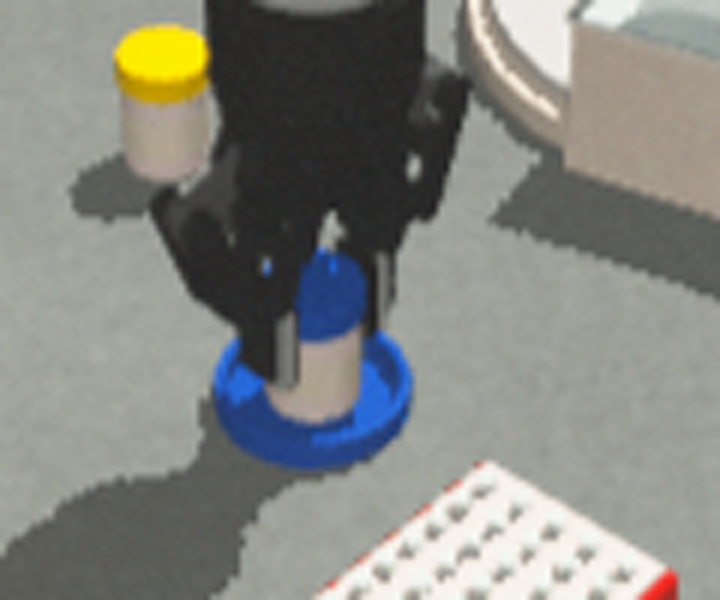

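The pot is inside the dish rim but not resting yet: the force is still −1 N. I lower 3 mm more.

```bash
python3 -m handwheel '{"linear":[[0,0,0.001],[0,0,0.002],[0,0,0.003],[0,0,0.003]],"dr":[[0,0,0],[0,0,0],[0,0,0],[0,0,0]]}'
```

```text
time_s: 15.3
position: [641.1, -61.7, 3.2]
tool_rot: [-0.0, 1.0, -0.0, 0.0]
force: [1.4, 0.3, 0.3]
finger_gap: 38.5
```

```bash
python3 -m handwheel '{"linear":[[0,0,0.001],[0,0,0.001],[0,0,0.001],[0,0,0.001],[0,0,-0.01],[0,0,-0.04],[0,0,-0.075],[0,0,-0.1],[0,0,-0.11],[0,0,-0.11]],"dr":[[0,0,0],[0,0,0],[0,0,0],[0,0,0],[0,0,0],[0,0,0],[0,0,0],[0,0,0],[0,0,0],[0,0,0]]}' 0.065
python3 - <<'E'
from h import *
p=ctrl.capture("wrist"); save(p,"wrist14.png");np.save("w14.npy",p,allow_pickle=True)
s=ctrl.state();print(s["position"],s["force"],s["finger_gap"],s["tool_rot"])
b=blob(p,"yellow",(10,375),60);print(b[:3])
E
```

```text
time_s: 16.13
position: [644.0, -62.3, 117.5]
tool_rot: [-0.0, 1.0, -0.001, 0.004]
force: [1.0, 0.7, 0.3]
finger_gap: 64.7
[642.24108519 -61.99747858 114.84633174] [-0.34885216 -0.65440613 -0.33942543] 65.03696496875804 [-1.73001386e-05  9.99998226e-01 -3.71519049e-04  1.84675749e-03]
(np.int32(634), (np.float64(6.5), np.float64(367.5378548895899)), [342, 0, 52, 17])
```

View pics/wrist14.png

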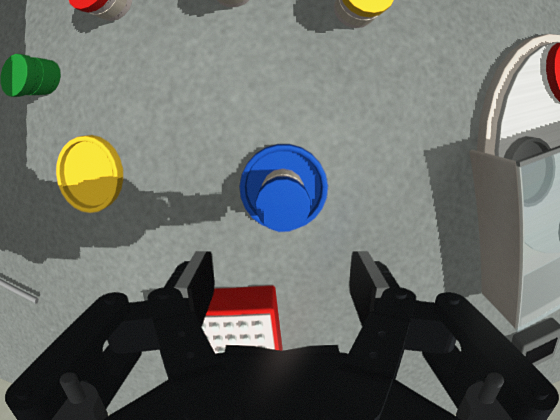

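The blue pot stands inside the blue dish, cap (205,284) within dish (188,284). Next is the yellow pot.

```bash
python3 -m handwheel '{"linear":[[0.008,0.003,0],[0.033,0.012,0],[0.065,0.024,0],[0.098,0.036,0],[0.13,0.048,0],[0.152,0.056,0],[0.163,0.06,0],[0.165,0.061,0],[0.165,0.061,0],[0.165,0.061,0]],"dr":[[0,0,0],[0,0,0],[0,0,0],[0,0,0],[0,0,0],[0,0,0],[0,0,0],[0,0,0],[0,0,0],[0,0,0]]}'
python3 - <<'E'
from h import *
import pickle
S,T=pickle.load(open("st.pkl","rb"))
p=ctrl.capture("wrist"); save(p,"wrist15.png")
s=ctrl.state();print(s["position"],s["tool_rot"])
w=blob(p,"yellow",(218,280),60);t=blob(T,"yellow",(265,261))
print(w[:3],fitcap([(p,w[1],True),(T,t[1],False)],14,20,[477,-2,55]))
f=lambda q:hullcent(p,q[0],q[1],41,55,20,True)[0]-np.array(w[1]);print(least_squares(f,[477,-2],diff_step=1e-4).x)
E
```

```text
time_s: 17.02
position: [477.2, -1.1, 112.8]
tool_rot: [0.0, 1.0, -0.0, 0.001]
force: [0.3, 0.0, 0.3]
finger_gap: 64.9
[477.66799895  -1.24122378 113.00422181] [ 1.77071008e-04  9.99999703e-01 -1.63458052e-04  7.32074872e-04]
(np.int32(2388), (np.float64(211.2994137353434), np.float64(283.64028475711893)), [257, 184, 55, 55]) (array([ 4.77543949e+02, -4.06404128e-01,  5.47391374e+01]), array([-0.01, -0.07, -0.01, -0.24]))
[ 4.77468984e+02 -3.56802122e-01]
```

View pics/wrist15.png

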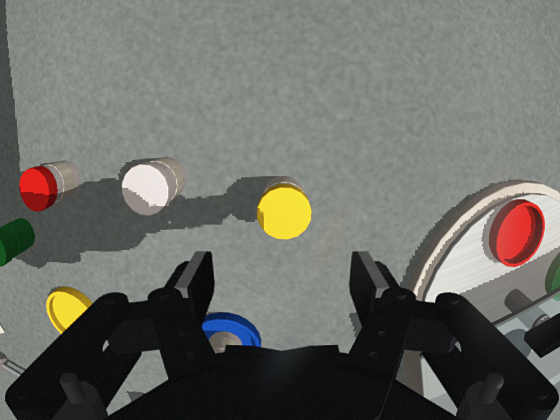

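The yellow cap at (211,284) is under the jaws, and the fit is (477.5, −0.4, top 54.7). I descend, grip and lift.

```bash
python3 -m handwheel '{"linear":[[0,0.001,0.01],[0,0.001,0.035],[0,0.001,0.06],[0,0.001,0.08],[0,0.001,0.095],[0,0.001,0.107],[0,0.001,0.114],[0,0.001,0.116],[0,0.001,0.116]],"dr":[[0,0,0],[0,0,0],[0,0,0],[0,0,0],[0,0,0],[0,0,0],[0,0,0],[0,0,0],[0,0,0]]}'
python3 -m handwheel '{"linear":[[0,0,0],[0,0,0],[0,0,0],[0,0,0],[0,0,0]],"dr":[[0,0,0],[0,0,0],[0,0,0],[0,0,0],[0,0,0]]}' 0.02
python3 -m handwheel '{"linear":[[0,0,-0.005],[0,0,-0.02],[0,0,-0.045],[0,0,-0.07],[0,0,-0.085],[0,0,-0.09],[0,0,-0.09]],"dr":[[0,0,0],[0,0,0],[0,0,0],[0,0,0],[0,0,0],[0,0,0],[0,0,0]]}'
python3 - <<'E'
from h import *
p=ctrl.capture("wrist"); save(p,"wrist16.png")
p=ctrl.capture("scene"); save(p,"scene16.png")
s=ctrl.state();print(s["position"],s["force"],s["finger_gap"],s["tool_rot"])
E
```

```text
time_s: 17.82
position: [476.0, 0.1, -3.8]
tool_rot: [0.0, 1.0, 0.0, -0.001]
force: [-0.2, -0.3, 0.3]
finger_gap: 65.2
time_s: 18.23
position: [477.4, 0.1, -2.0]
tool_rot: [-0.0, 1.0, -0.0, 0.001]
force: [0.1, -0.0, 4.0]
finger_gap: 38.7
time_s: 18.82
position: [476.9, 0.2, 88.3]
tool_rot: [-0.0, 1.0, -0.0, 0.001]
force: [0.8, -0.1, -0.1]
finger_gap: 38.4
[4.74954840e+02 3.89742116e-01 8.60986306e+01] [-0.47634187  0.09141124 -0.38253535] 38.48768304757501 [-5.68904973e-06  9.99999716e-01  1.12005310e-04 -7.45203871e-04]
```

View pics/wrist16.png

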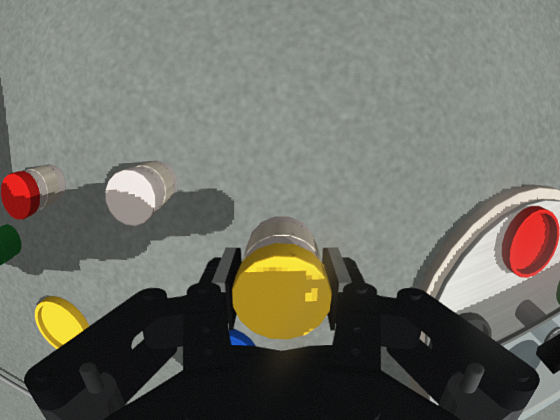

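```bash
python3 -m handwheel '{"linear":[[-0.003,-0.005,0],[-0.012,-0.02,0],[-0.025,-0.043,0],[-0.041,-0.071,0],[-0.057,-0.098,0],[-0.073,-0.126,0],[-0.089,-0.154,0],[-0.105,-0.181,0],[-0.121,-0.209,0],[-0.134,-0.232,0],[-0.142,-0.247,0],[-0.145,-0.252,0],[-0.145,-0.252,0],[-0.145,-0.252,0]],"dr":[[0,0,0],[0,0,0],[0,0,0],[0,0,0],[0,0,0],[0,0,0],[0,0,0],[0,0,0],[0,0,0],[0,0,0],[0,0,0],[0,0,0],[0,0,0],[0,0,0]]}'
python3 - <<'E'
from h import *
p=ctrl.capture("wrist"); save(p,"wrist17.png")
s=ctrl.state();print(s["position"],s["force"],s["finger_gap"],s["tool_rot"])
print([(np.round(d["position"],1).tolist(),round(d["p"],2),np.round(atz(p,d["position"],0,True),1).tolist()) for d in ctrl.pinpoint("dish_yellow",p)])
E
```

```text
time_s: 20.08
position: [619.6, -250.9, 85.4]
tool_rot: [0.0, 1.0, 0.001, -0.001]
force: [0.4, 0.5, -1.6]
finger_gap: 38.8
[ 619.52499709 -250.41682995   85.76253891] [-0.79962539  0.71072945 -0.77826369] 39.02454498280935 [-2.63103984e-04  9.99998746e-01  8.62340175e-04 -1.30186082e-03]
[([204.2, 280.2], 0.88, [620.1, -252.6, 0.0])]
```

View pics/wrist17.png

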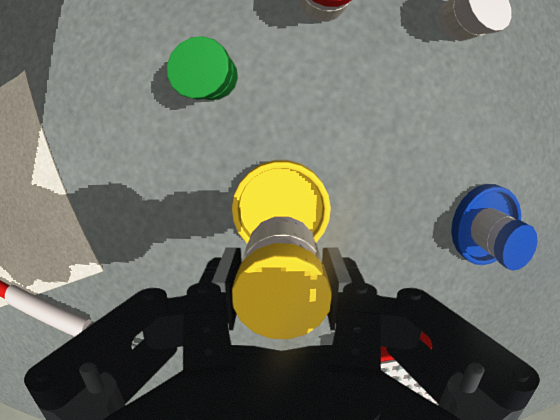

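The dish at (207,281) is under the pot, and (620,−252.6) agrees with the earlier estimate. I lower and release.

```bash
python3 -m handwheel '{"linear":[[-0.001,-0.001,0.01],[-0.001,-0.001,0.03],[-0.001,-0.001,0.05],[-0.001,-0.001,0.065],[-0.001,-0.001,0.074],[-0.001,-0.001,0.079],[-0.001,-0.001,0.081],[-0.001,-0.001,0.083],[-0.001,-0.001,0.083]],"dr":[[0,0,0],[0,0,0],[0,0,0],[0,0,0],[0,0,0],[0,0,0],[0,0,0],[0,0,0],[0,0,0]]}'
python3 -m handwheel '{"linear":[[0,0,0.001],[0,0,0.001]],"dr":[[0,0,0],[0,0,0]]}'
python3 - <<'E'
from h import *
p=ctrl.capture("scene"); save(p,"scene18.png",6,(200,300,150,270))
s=ctrl.state();print(s["position"],s["force"],s["finger_gap"],s["tool_rot"])
E
```

```text
time_s: 20.93
position: [622.5, -252.9, 4.5]
tool_rot: [-0.0, 1.0, -0.0, 0.001]
force: [0.2, 0.7, -1.0]
finger_gap: 38.9
time_s: 21.1
position: [622.6, -253.1, 3.7]
tool_rot: [0.0, 1.0, -0.0, 0.001]
force: [0.6, -0.6, 0.1]
finger_gap: 38.6
[ 622.44065641 -253.03817507    3.63546193] [ 0.17598718 -0.19215653 -0.87445875] 38.3914394736023 [ 6.68677431e-06  9.99999796e-01 -2.93432490e-04  5.67473674e-04]
```

View pics/scene18.png

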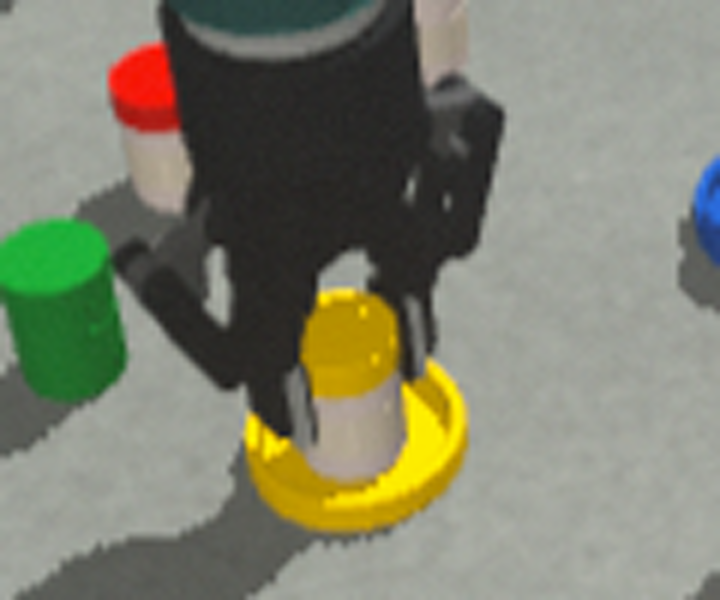

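```bash
python3 -m handwheel '{"linear":[[0,0,0.001],[0,0,0.0015],[0,0,0.0015]],"dr":[[0,0,0],[0,0,0],[0,0,0]]}'
python3 -m handwheel '{"linear":[[0,0,0],[0,0,0],[0,0,0],[0,0,0],[0,0,-0.01],[0,0,-0.04],[0,0,-0.075],[0,0,-0.1],[0,0,-0.11],[0,0,-0.11],[0,0,-0.11]],"dr":[[0,0,0],[0,0,0],[0,0,0],[0,0,0],[0,0,0],[0,0,0],[0,0,0],[0,0,0],[0,0,0],[0,0,0],[0,0,0]]}' 0.065
python3 - <<'E'
from h import *
import pickle
S,T=pickle.load(open("st.pkl","rb"))
p=ctrl.capture("wrist"); save(p,"wrist19.png")
s=ctrl.state();print(s["position"],s["force"],s["finger_gap"],s["tool_rot"])
E
```

```text
time_s: 21.4
position: [622.6, -253.1, 3.1]
tool_rot: [0.0, 1.0, -0.0, 0.001]
force: [-1.7, 0.2, 4.1]
finger_gap: 38.6
time_s: 22.32
position: [622.1, -252.8, 111.7]
tool_rot: [-0.0, 1.0, -0.0, 0.0]
force: [-1.1, 0.0, -0.2]
finger_gap: 64.9
[ 620.98323537 -252.26276898  110.13000877] [ 0.26003872  0.69255622 -0.73091754] 64.95776203267943 [ 8.73711533e-06  9.99999454e-01  4.86999485e-04 -9.24755610e-04]
```

View pics/wrist19.png

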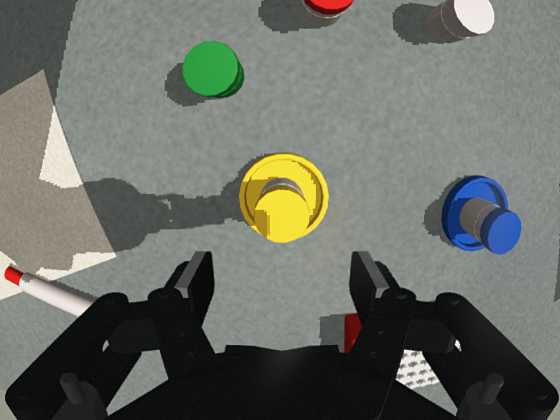

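The yellow pot stands in its dish, cap (215,282). Now the red-capped pot at about (457,−220).

```bash
python3 -m handwheel '{"linear":[[0.008,0.002,0],[0.033,0.006,0],[0.065,0.013,0],[0.098,0.019,0],[0.13,0.025,0],[0.152,0.03,0],[0.162,0.032,0],[0.164,0.032,0],[0.164,0.032,0],[0.164,0.032,0]],"dr":[[0,0,0],[0,0,0],[0,0,0],[0,0,0],[0,0,0],[0,0,0],[0,0,0],[0,0,0],[0,0,0],[0,0,0]]}'
python3 - <<'E'
from h import *
import pickle
S,T=pickle.load(open("st.pkl","rb"))
p=ctrl.capture("wrist"); save(p,"wrist20.png")
s=ctrl.state();print(s["position"],s["tool_rot"])
w=blob(p,"red",(218,280),60);t=blob(T,"red",(272,352))
print(w[:3],fitcap([(p,w[1],True),(T,t[1],False)],14,20,[457,-220,55]))
f=lambda q:hullcent(p,q[0],q[1],41,55,20,True)[0]-np.array(w[1]);print(least_squares(f,[457,-220],diff_step=1e-4).x)
E
```

```text
time_s: 23.2
position: [459.0, -221.3, 111.3]
tool_rot: [-0.0, 1.0, -0.0, 0.0]
force: [-0.1, -0.2, -0.8]
finger_gap: 65.1
[ 459.33792448 -221.38611086  111.43728926] [-1.28650611e-04  9.99999797e-01 -2.75303224e-04  5.60459081e-04]
(np.int32(2428), (np.float64(208.81013179571664), np.float64(283.7631795716639)), [257, 181, 55, 56]) (array([ 456.03598063, -220.50028257,   57.90905399]), array([ 0.02, -0.03,  0.07, -0.11]))
[ 456.87942589 -220.45706994]
```

View pics/wrist20.png

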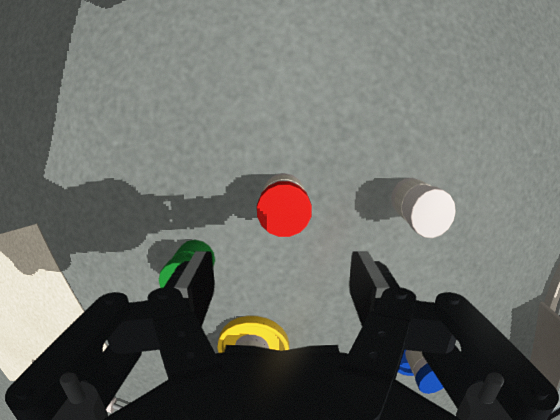

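The red cap at (209,284) is the right pot: red cap, white body, in the row. White is at (212,430) and green at (265,187), both clear. I descend, grip and lift.

```bash
python3 -m handwheel '{"linear":[[0.002,0.001,0.01],[0.0025,0.001,0.035],[0.0025,0.001,0.06],[0.0025,0.001,0.08],[0.0025,0.001,0.095],[0.0025,0.001,0.106],[0.0025,0.001,0.111],[0.0025,0.001,0.113],[0.0025,0.001,0.113]],"dr":[[0,0,0],[0,0,0],[0,0,0],[0,0,0],[0,0,0],[0,0,0],[0,0,0],[0,0,0],[0,0,0]]}'
python3 -m handwheel '{"linear":[[0,0,0],[0,0,0],[0,0,0],[0,0,0],[0,0,0]],"dr":[[0,0,0],[0,0,0],[0,0,0],[0,0,0],[0,0,0]]}' 0.02
python3 -m handwheel '{"linear":[[0,0,-0.005],[0,0,-0.02],[0,0,-0.05],[0,0,-0.085],[0,0,-0.115],[0,0,-0.13],[0,0,-0.13]],"dr":[[0,0,0],[0,0,0],[0,0,0],[0,0,0],[0,0,0],[0,0,0],[0,0,0]]}'
python3 - <<'E'
from h import *
p=ctrl.capture("wrist"); save(p,"wrist21.png")
s=ctrl.state();print(s["position"],s["force"],s["finger_gap"],s["tool_rot"])
E
```

```text
time_s: 24.0
position: [455.8, -219.9, -1.7]
tool_rot: [-0.0, 1.0, 0.0, 0.0]
force: [0.1, -0.5, -0.4]
finger_gap: 65.3
time_s: 24.42
position: [456.8, -220.6, -0.3]
tool_rot: [0.0, 1.0, -0.001, 0.001]
force: [-0.8, 0.2, 5.7]
finger_gap: 38.5
time_s: 25.0
position: [457.9, -221.4, 132.7]
tool_rot: [-0.0, 1.0, -0.002, 0.003]
force: [0.9, -0.6, -0.1]
finger_gap: 38.7
[ 456.57661136 -220.49252986  130.24235515] [ 0.01215291 -0.28120423 -1.14058868] 38.55037222588622 [-3.99524577e-05  9.99998005e-01 -1.10536476e-03  1.66337231e-03]
```

View pics/wrist21.png

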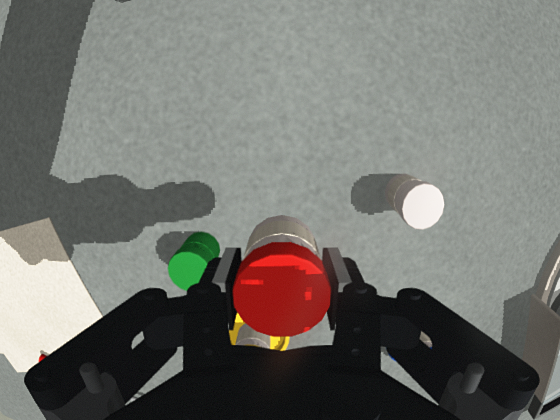

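```bash
python3 -m handwheel '{"linear":[[-0.001,0.009,0],[-0.003,0.032,0],[-0.007,0.063,0],[-0.011,0.099,0],[-0.015,0.136,0],[-0.019,0.172,0],[-0.023,0.208,0],[-0.026,0.244,0],[-0.03,0.28,0],[-0.034,0.316,0],[-0.038,0.353,0],[-0.042,0.389,0],[-0.045,0.416,0],[-0.048,0.438,0],[-0.049,0.452,0],[-0.049,0.452,0],[-0.049,0.452,0],[-0.049,0.452,0]],"dr":[[0,0,-0.3],[0,0,-1.2],[0,0,-2.5],[0,0,-3.9],[0,0,-5.3],[0,0,-6.7],[0,0,-8],[0,0,-9.5],[0,0,-10.9],[0,0,-12.3],[0,0,-13.7],[0,0,-15],[0,0,-16],[0,0,-17],[0,0,-17.5],[0,0,-17.5],[0,0,-17.5],[0,0,-17.5]]}'
python3 - <<'E'
from h import *
p=ctrl.capture("wrist"); save(p,"wrist22.png")
s=ctrl.state();print(s["position"],s["force"],s["finger_gap"],s["tool_rot"])
print([(np.round(d["position"],1).tolist(),round(d["p"],2),np.round(atz(p,d["position"],28,True),1).tolist()) for d in ctrl.pinpoint("red_pocket",p)])
S=ctrl.capture("scene");save(S,"scene22.png",5,(90,210,280,420))
print([(np.round(d["position"],1).tolist(),round(d["p"],2),np.round(atz(S,d["position"],28),1).tolist()) for d in ctrl.pinpoint("red_pocket",S)])
E
```

```text
time_s: 26.55
position: [503.2, 231.2, 127.2]
tool_rot: [-0.152, 0.988, -0.001, -0.001]
force: [0.0, -0.8, -1.0]
finger_gap: 38.4
[503.47304859 231.04027787 127.5540812 ] [-0.93146864 -0.24275331 -1.54892624] 38.70333901598015 [-1.51499876e-01  9.88456657e-01 -3.65577949e-04 -1.04411635e-03]
[([202.5, 278.0], 0.78, [506.7, 228.2, 28.0])]
[([160.8, 327.8], 0.89, [513.4, 229.8, 28.0])]
```

View pics/wrist22.png

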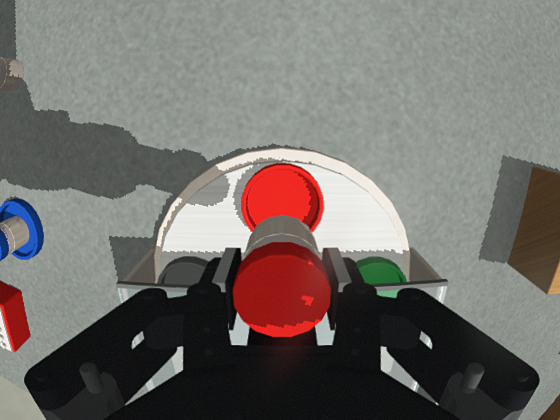

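View pics/scene22.png

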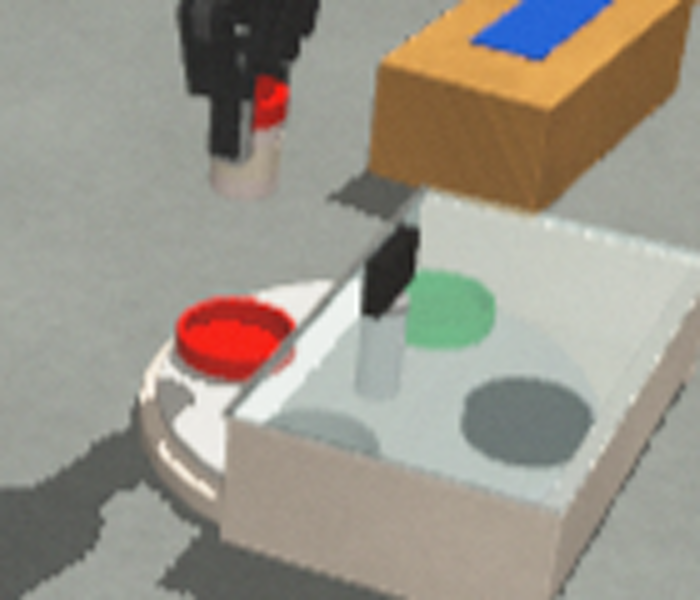

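```bash
python3 - <<'E'
from h import *
p=ctrl.capture("wrist");print(ctrl.state()["position"])
a=np.radians(197.5);u=np.array([np.cos(a),np.sin(a)]);v=np.array([-u[1],u[0]])
im=np.array(p["pixels"])[:,:,::-1].copy()
c=np.array([505.4,231.3])
for r,z,col in [(34,40,(0,255,255)),(30,40,(255,255,0)),(30,28,(255,255,255))]:
    pts=np.array([proj(p,(*(c+r*np.array([np.cos(t),np.sin(t)])),z),True)[::-1] for t in np.linspace(0,6.283,60)])
    cv2.polylines(im,[np.round(pts*8).astype(np.int32)],True,col,1,cv2.LINE_AA,3)
cv2.imwrite("pics/ov22.png",cv2.resize(im[140:350,190:380],None,fx=3,fy=2.8,interpolation=cv2.INTER_CUBIC))
E
```

```text
[504.35614433 231.30572913 128.4372069 ]
```

View pics/ov22.png

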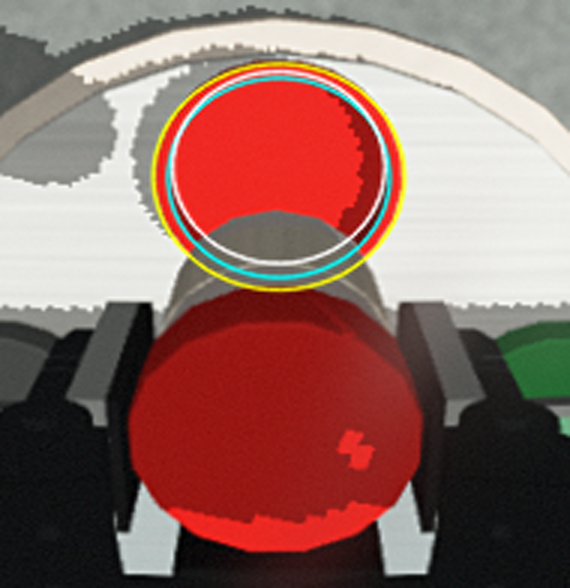

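The predicted rim circles overlay the pocket well, so its centre is (505.4,231.3). I lower the pot to just above the floor.

```bash
python3 -m handwheel '{"linear":[[-0.001,0,0.01],[-0.001,0,0.03],[-0.001,0,0.055],[-0.001,0,0.072],[-0.001,0,0.083],[-0.001,0,0.09],[-0.001,0,0.094],[-0.001,0,0.094]],"dr":[[0,0,0],[0,0,0],[0,0,0],[0,0,0],[0,0,0],[0,0,0],[0,0,0],[0,0,0]]}'
python3 - <<'E'
from h import *
p=ctrl.capture("wrist"); save(p,"wrist23.png")
S=ctrl.capture("scene");save(S,"scene23.png",6,(110,200,290,400))
s=ctrl.state();print(s["position"],s["force"],s["finger_gap"],s["tool_rot"])
E
```

```text
time_s: 27.47
position: [505.2, 232.4, 33.9]
tool_rot: [-0.152, 0.988, -0.0, -0.0]
force: [-0.3, -0.1, -1.6]
finger_gap: 38.7
[506.21565731 232.82199615  35.18001928] [ 0.3650615  -0.12425933 -0.98141981] 38.847703694902215 [-1.52120320e-01  9.88361676e-01  1.22364487e-04  7.68986454e-04]
```

View pics/wrist23.png

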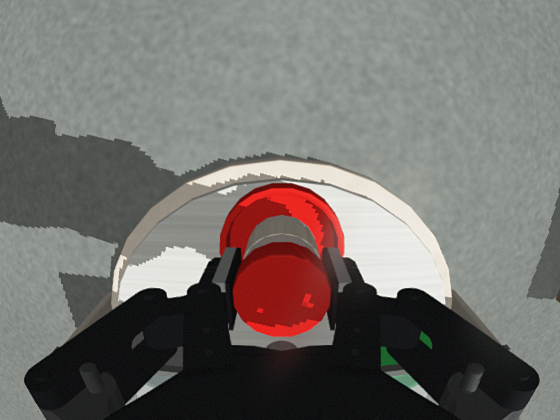

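View pics/scene23.png

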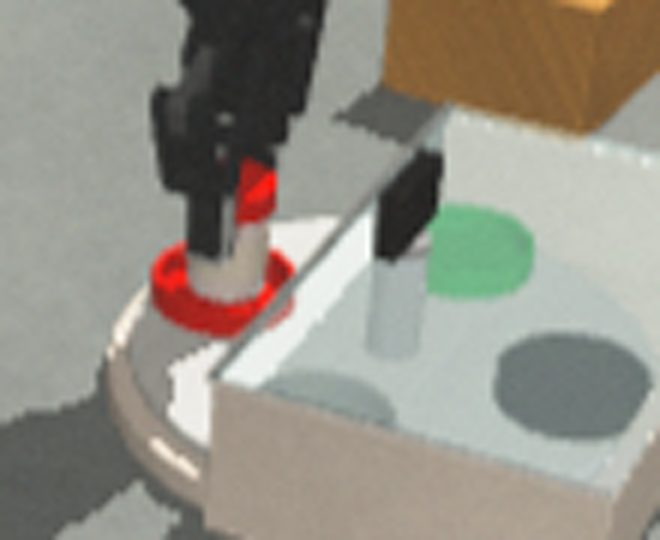

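The pot is centred over the pocket. I lower the last millimetres while watching the force.

```bash
python3 -m handwheel '{"linear":[[0,0,0.001],[0,0,0.002],[0,0,0.003],[0,0,0.004],[0,0,0.004]],"dr":[[0,0,0],[0,0,0],[0,0,0],[0,0,0],[0,0,0]]}'
python3 -m handwheel '{"linear":[[0,0,0.001],[0,0,0.0015],[0,0,0.0015]],"dr":[[0,0,0],[0,0,0],[0,0,0]]}'
```

```text
time_s: 27.98
position: [505.3, 232.6, 30.4]
tool_rot: [-0.152, 0.988, -0.0, 0.0]
force: [-0.8, -0.7, -1.3]
finger_gap: 38.9
time_s: 28.23
position: [505.2, 232.5, 28.7]
tool_rot: [-0.152, 0.988, -0.0, -0.0]
force: [0.3, 0.4, -1.8]
finger_gap: 38.8
```

```bash
python3 -m handwheel '{"linear":[[0,0,0.0005],[0,0,0.001],[0,0,0.001]],"dr":[[0,0,0],[0,0,0],[0,0,0]]}'
```

```text
time_s: 28.48
position: [505.3, 232.6, 27.8]
tool_rot: [-0.152, 0.988, -0.0, -0.0]
force: [-0.5, -0.1, -1.2]
finger_gap: 38.9
```

```bash
python3 -m handwheel '{"linear":[[0,0,0.0005],[0,0,0.001],[0,0,0.0015],[0,0,0.0015]],"dr":[[0,0,0],[0,0,0],[0,0,0],[0,0,0]]}'
```

```text
time_s: 28.82
position: [505.4, 232.6, 27.7]
tool_rot: [-0.152, 0.988, -0.0, 0.0]
force: [-2.5, -1.3, 8.3]
finger_gap: 38.9
```

Contact: +8 N at TCP z 27.7, which matches the 28 mm floor. I release and retreat straight up.

```bash
python3 -m handwheel '{"linear":[[0,0,-0.001],[0,0,-0.001],[0,0,-0.001],[0,0,-0.001],[0,0,-0.001]],"dr":[[0,0,0],[0,0,0],[0,0,0],[0,0,0],[0,0,0]]}' 0.06
python3 -m handwheel '{"linear":[[0,0,-0.004],[0,0,-0.02],[0,0,-0.05],[0,0,-0.085],[0,0,-0.12],[0,0,-0.145],[0,0,-0.15],[0,0,-0.15],[0,0,-0.15]],"dr":[[0,0,0],[0,0,0],[0,0,0],[0,0,0],[0,0,0],[0,0,0],[0,0,0],[0,0,0],[0,0,0]]}'
python3 - <<'E'
from h import *
p=ctrl.capture("wrist"); save(p,"wrist24.png")
S=ctrl.capture("scene");save(S,"scene24.png");T=ctrl.capture("top");save(T,"top24.png")
s=ctrl.state();print(s["time_s"],s["position"],s["force"],s["finger_gap"])
E
```

```text
time_s: 29.23
position: [505.3, 232.5, 27.2]
tool_rot: [-0.152, 0.988, -0.0, -0.0]
force: [-1.1, -0.2, -0.9]
finger_gap: 60.2
time_s: 29.98
position: [505.1, 232.5, 177.1]
tool_rot: [-0.152, 0.988, -0.0, -0.0]
force: [0.1, -0.3, -0.5]
finger_gap: 60.1
30.1333 [503.7970556  232.03143666 175.2253677 ] [-0.56706667 -0.16126237 -0.38825175] 60.01580148913228
```

View pics/wrist24.png

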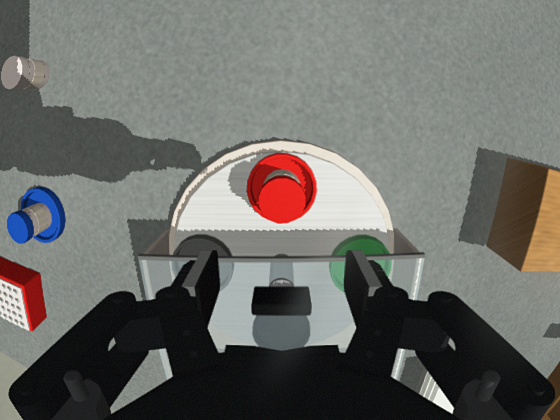

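View pics/scene24.png

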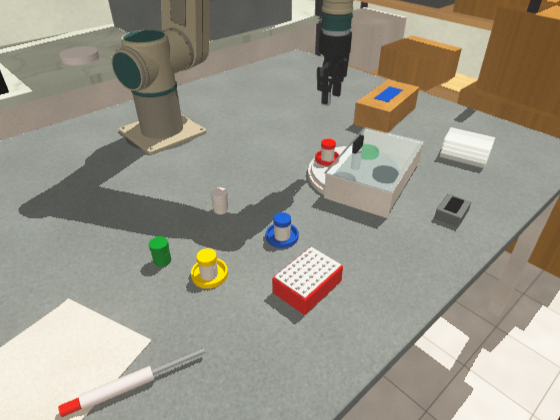

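View pics/top24.png

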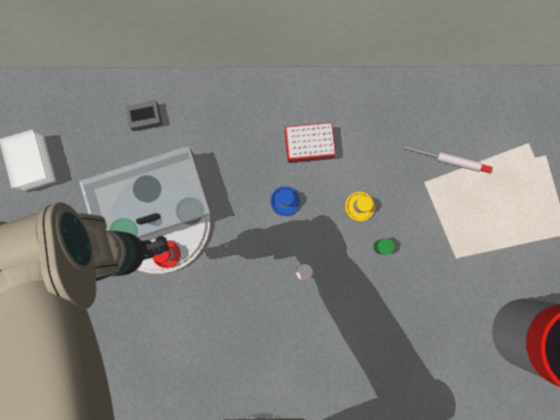

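The last pictures show:
- **Red pot:** upright in the red pocket, wrist (190,282), in the middle of the open front. The knob is parallel to the cover edge.
- **Blue and yellow pots:** upright inside their dishes, scene (229,282) and (266,208).
- **White pot and rack:** where they began, top (272,304) and (142,311).
- **Arm:** clear of everything.

I hand the job in.

```bash
python3 -c "
from workcell import ctrl
print(ctrl.sign_off())"
```

```text
the job is handed in; nothing more can be done
None
```

The job is done and was handed in at about 30 s of the 88 s allowed. I turned the carousel by its knob about 67° clockwise, then set the blue pot in the blue dish and the yellow pot in the yellow dish. Last I loaded the red pot into the red pocket.

**Last checks:** The final wrist, scene and top pictures show:
- All three pots are upright, released and inside their places. The red pocket was within about 1–2° of the middle of the front by the pocket measurement before release, and it looked centred in the final pictures.
- The white pot, the rack and the green look-alike are where they started.
- The gripper is clear, and the largest force I read was about 12 N, while turning the knob.

**What failed or disagreed:**
- **First knob grasp:** it closed on air. The pictures put the fingertips about 25 mm behind the reported TCP, not 8 mm ahead as stated. I used the measured value from then on, and every later grasp held.
- **Height offset:** heights measured from the scene and top cameras together came out 2–3 mm too high for the pots, dishes and knob. I allowed for this and rechecked positions with the wrist camera before each grasp.

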